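# Rock the tight stopper out of the test cell and park it in its stand

### The job

Open the test cell: the stopper sits so tight that a straight pull would lift the whole cell, so rock it by some ten degrees, first towards the brass nipple and then the opposite way, working it upwards until it comes out, without lifting or tipping the cell. Stand the stopper upright on the white tile and let go, then take it again by the two narrow ends of its grip and stand it upright between the cheeks of the steel stand, its long side along the cheeks and its foot flat on the base. Leave the cell standing about where it was and the other objects undisturbed.

Things in the scene. Friction and masses are not known exactly. Their poses are not given: they have to be found in the camera images.
- cell: Test cell: loose aluminium block 130 x 130 x 60 mm, about 1.45 kg, standing on the bench. Origin: centre of its underside; z up. Two steel lugs (8 mm thick in x, 34 mm wide in y, 30 mm tall) stand on its top at the +x and -x sides of the port, inner faces 34 mm from the middle: only 16 mm from the stopper's grip, so fingers fit only on the grip's +y and -y faces.
- port (a point): Centre of the flat floor of the cell's port, 40 mm above the cell's underside, where the stopper's foot stands at the start; axes are the cell's. The port is 53 mm in x, 29 mm in y, 20 mm deep. On its +x and -x sides black rubber pads, pressed in by springs (11 N each, 2.5 mm of give), grip the plug by friction: together about 20 to 25 N against a straight pull, more than the cell weighs.
- port_mouth (a point): Centre of the port's mouth, on the cell's top, 60 mm above the bench. Tilting the stopper about the cell's y axis lifts one side of the plug past its pad at a time; this takes up to about 0.6 N m and hardly any pull. About 10 degrees to each side in turn, turning about the lower edge of the plug on that side, walks it up; it is free once its foot is level with this mouth.
- nipple (a point): Tip of the brass nipple, 12 mm thick and 22 mm long, that sticks out of the cell's -x face 30 mm above the bench.
- stopper: Stopper, 60 g, 54 mm tall. Origin: centre of its foot; z up. From the foot up: black rubber plug 34 (x) x 26 (y) x 22 mm; grey collar 42 x 34 mm, 22 to 26 mm above the foot; grey flat-sided grip 36 (x) x 24 (y) mm, from 26 to 54 mm above the foot. It starts fully in the port, axes along the cell's (the two narrow ends of the grip, 36 mm apart, face the lugs).
- stopper_top (a point): Centre of the top face of the stopper's grip, 54 mm above its foot.
- tile: White square ceramic tile 120 x 120 x 8 mm, fixed flat on the bench. Origin: centre of its underside; its top is 8 mm up.
- stand: Steel stopper stand, fixed to the bench. Origin: centre of its underside; z up. Base 100 (x) x 86 (y) mm, 8 mm thick. Two upright cheeks (46 mm long in x, 8 mm thick) run along x, inner faces at y = +22 and -22 mm, tops 74 mm above the origin: too close for fingers on the y faces of the stopper's grip, but open at both x ends.
- seat (a point): Place for the stopper's foot: centre of the stand's base between the cheeks, on its top face (8 mm up); axes are the stand's. Two low ribs across the base (6 mm high, inner faces at x = +25 and -25 mm) bound it. The stopper stands here with its x axis along the stand's x axis, either way round.
- sample_tin: Bystander: round aluminium tin, 59 mm across, 38 mm high. Origin: centre of its underside.
- sample_jar: Bystander: clear screw jar with cap, 68 mm across, 104 mm high. Origin: centre of its underside.
- mortar_cube: Bystander: 50 mm grey mortar cube. Origin: centre of its underside.
Not all that is in view belongs to the job. What is shaped like the stopper but green is not meant.

How it is judged:
By the outcome, as a careful person would: the job done as asked, in the order asked, and still so for the second after the job is handed in, with the robot touching nothing.
It also fails if it takes over 72 s, if anything falls off the work surface, if the arm or the gripper's body presses on something with over 40 N, if the wrist force passes 120 N, or if a joint passes its speed limit or range.

### The arm

A 7-joint arm with a two-finger parallel gripper is mounted at the origin on a cart in front of the work surface, level with it; the furniture and walls round the work are solid. World frame = base frame: x ahead of the robot, y to its left, z up, the work surface at z = 0. Lengths are in m, angles in degrees, forces in N, time in s.
With the tool pointing down it reaches from about 0.425 to 0.875 m from the base axis. Payload 8.4 kg.
Tool frame: the origin (TCP) lies midway between the tips of the shut fingers; the grasp point (between the pads) lies 19 mm behind it; z points along the fingers, y is the direction in which the jaws open and shut (so a half turn about z gives the same grasp; the last joint's range is limited). The gripper opens to 87 mm and grips with 3 to 60 N. Pads are 19 mm wide; open, the fingers measure 117 mm over their backs; the gripper's body (75 mm by 190 mm) begins 51 mm behind the grasp point.
Start: joints at [68.973, 19.091, 2.286, 83.961, -0.768, 76.965, -3.352], TCP at [0.172, -0.627, 0.201] pointing down, gripper open.
Joint ranges: [-147.57, 147.57], [-21.85, 119.76], [-74.77, 79.35], [14.55, 137.4], [-85.83, 265.84], [4.83, 119.75], [-152.11, 152.11]. Speed limits (degrees/s): [127.2, 127.2, 159.86, 159.86, 180, 180, 180].

### API

Orientations are given as [roll, pitch, yaw] about the fixed x, y, z axes, in that order (R = Rz(yaw) Ry(pitch) Rx(roll)).
In Python, from workcell import bot, eyes, job_done gives the robot as it stands. The module is installed in compiled form; this text tells all that it offers.
- The arm moves only by the shell command python3 -m creep 'ROWS' [OPENING]. ROWS is JSON, a list of rows, each an object of numbers: "x", "y", "z": the shift along the tool's x, y, z in m; "spin": the turn about the tool's z in rad. In form: [{"x": .., "y": .., "z": .., "spin": ..}, ...]. A call has 1 to 20 rows; each row shifts and turns the commanded pose from where the row before left it, along the tool's axes as they then stand; what a row does not reach is not made up. A row lasts 1/12 s, in which the tool goes at most 41.7 mm and 7.16 degrees, less where a joint would pass 70% of its speed; a pose out of reach is approached as far as the arm can. A call is refused whole if a number of a shift passes 0.0417 or a number of a turn 0.125, either way. A call with a gripper value outside its range is refused whole. OPENING is the opening, from 0 (shut) to 1 (fully open), set as the call begins (- or left out, the last holds). The fingers move at their own pace and stop on an object; the grip force is fixed at half the most. Time passes only in rows, so rows that do not move let the fingers close. It gives the time, the measured TCP pose, the force and the opening at its end, in the units of the state.
- bot.read_state(): the state, without advancing time (a new reading comes with each control period).
- eyes.snapshot(name): name is "side" or "top" or "wrist"; returns a dict with "pixels" (384x512x3 uint8, red, green, blue), "camera_matrix" (3x3 intrinsics, pixels), "cam_to_world" (4x4, takes a point from camera to world coordinates). Camera axes: x right, y up, looking along -z (the intrinsics and any distortion apply to the point x, -y, -z); pixel columns grow to the right and rows downward; lengths in m; the calibration is good to about 2 mm. A picture is of the moment at which its call begins. There is no depth.
- job_done(): hands the job in, once; it reports no verdict.
The state is a dict: "time_s": time; "joint_pos": joint angles; "dq": joint speeds; "joint_efforts": joint torques, N m; "tool_pos": TCP position; "ee_rot": TCP orientation; "ft_force": force on the tool from outside, world axes, zero at the start; "wrist_torque": the same for the moment, N m; "grip_width": finger opening in m.
Only numpy, scipy, OpenCV 4.12 (cv2) and the standard library are available. Lean on these libraries where they do the work, as an engineer would, in place of code of your own. Each camera call takes 0.05 s, during which the arm holds its last target.

## Working session

There is one attempt and no reset: what is moved stays moved. The work goes in short steps, Python scripts to look and compute and a shell command to move; the robot and the scene stay as the last step left them, time stands still between calls to the robot, and variables do not carry over. Pictures are saved under pics/ and viewed, and the job is handed in when it is done.

```bash
mkdir -p pics; cat > h.py <<'E'
import numpy as np, cv2, json
from workcell import bot, eyes
def snap(n,f):
    s=eyes.snapshot(n); np.savez('pics/'+f+'.npz',p=s['pixels'],K=s['camera_matrix'],T=s['cam_to_world'])
    cv2.imwrite('pics/'+f+'.png',s['pixels'][:,:,::-1]); return s
def load(f):
    d=np.load('pics/'+f+'.npz'); return d['p'],d['K'],d['T']
def toplane(f,uv,z):
    p,K,T=load(f); r=np.linalg.solve(K,[uv[0],uv[1],1.]); d=T[:3,:3]@np.array([r[0],-r[1],-r[2]]); o=T[:3,3]
    return o+d*(z-o[2])/d[2]
def proj(f,X):
    p,K,T=load(f); c=np.linalg.inv(T)@np.append(X,1); q=K@np.array([c[0],-c[1],-c[2]]); return q[:2]/q[2]
def crop(f,box,out,k):
    p,_,_=load(f); a=p[box[1]:box[3],box[0]:box[2],::-1]; cv2.imwrite('pics/'+out+'.png',cv2.resize(a,None,fx=k,fy=k,interpolation=cv2.INTER_CUBIC))
E
python3 - <<'E'
from h import *
for n in('top','side'):
    s=snap(n,n+'0'); print(n,s['camera_matrix'].round(1).tolist(),s['cam_to_world'].round(3).tolist(),[k for k in s])
print(bot.read_state())
E
```

```text
top [[347.2, 0.0, 255.7], [0.0, 347.2, 190.1], [0.0, 0.0, 1.0]] [[0.026, 0.993, -0.115, 0.456], [-0.999, 0.029, 0.027, 0.012], [0.03, 0.115, 0.993, 0.928], [0.0, 0.0, 0.0, 1.0]] ['pixels', 'camera_matrix', 'cam_to_world']
side [[419.7, 0.0, 254.6], [0.0, 419.7, 185.6], [0.0, 0.0, 1.0]] [[-0.564, 0.64, -0.521, 0.023], [-0.825, -0.443, 0.349, 0.331], [-0.008, 0.628, 0.779, 0.873], [0.0, 0.0, 0.0, 1.0]] ['pixels', 'camera_matrix', 'cam_to_world']
{'time_s': 0.1, 'joint_pos': array([68.97281759, 19.12789289,  2.28130685, 84.00550142, -0.76986447,
       76.96429271, -3.35320475]), 'dq': array([-0.00150199, -0.06668221,  0.09106207, -0.16108565,  0.02273375,
        0.0208336 ,  0.03367126]), 'joint_efforts': array([ 3.31601797e-03, -6.57813048e+01,  1.33980241e+00, -4.04706717e+01,
       -5.96218952e-02,  4.10219387e-02,  6.53097186e-05]), 'tool_pos': array([ 0.17189612, -0.62639475,  0.19974955]), 'ee_rot': array([-1.79917509e+02,  2.41375459e-03,  1.53437653e+01]), 'ft_force': array([-0.30828435, -0.15268936, -0.65928606]), 'wrist_torque': array([ 0.03731132, -0.04096979, -0.0140439 ]), 'grip_width': 0.08707224134142968}
```

View pics/top0.png

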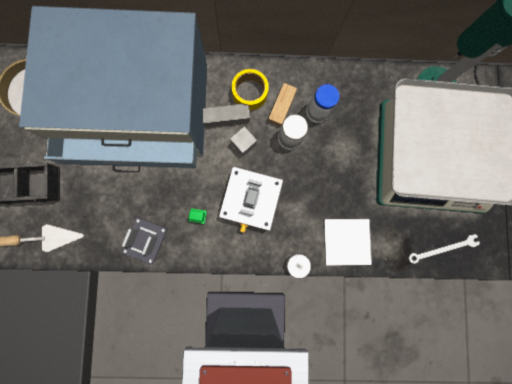

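View pics/side0.png

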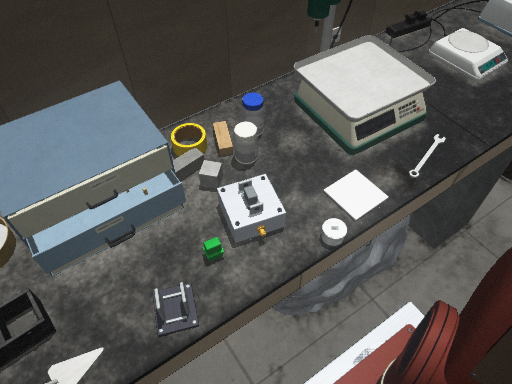

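```bash
python3 - <<'E'
from h import *
crop('top0',(200,150,300,250),'c1',6)
crop('side0',(190,150,310,260),'c2',6)
crop('top0',(110,205,180,275),'c3',6)
crop('top0',(310,205,390,275),'c4',6)
E
```

```text
(no output)
```

View pics/c1.png

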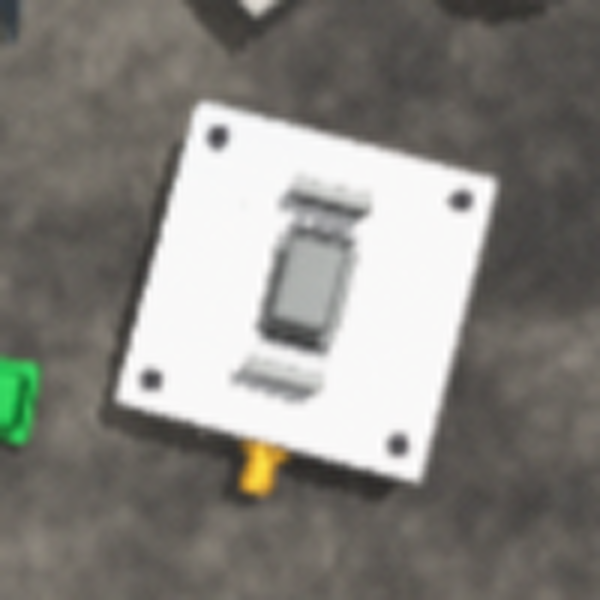

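View pics/c2.png

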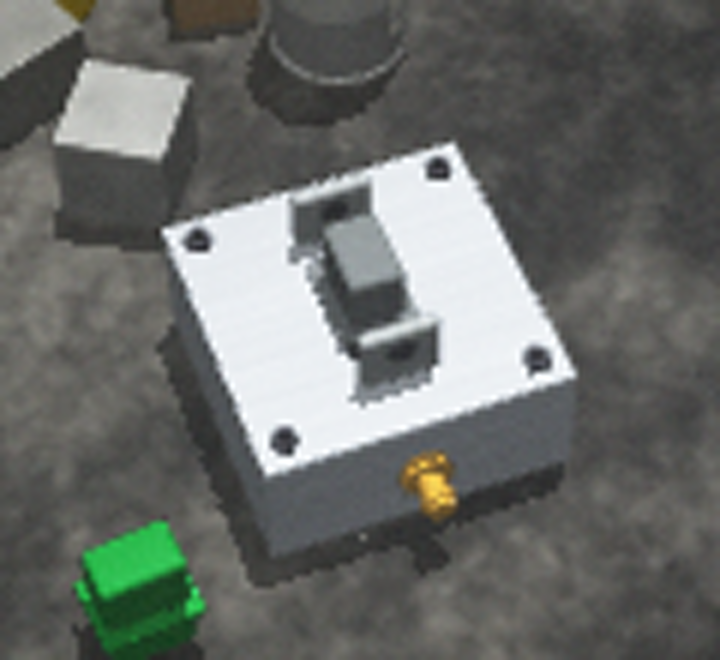

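View pics/c3.png

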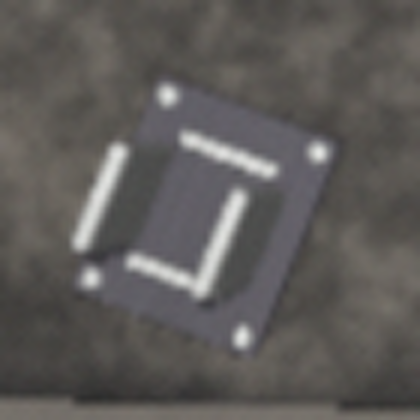

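View pics/c4.png

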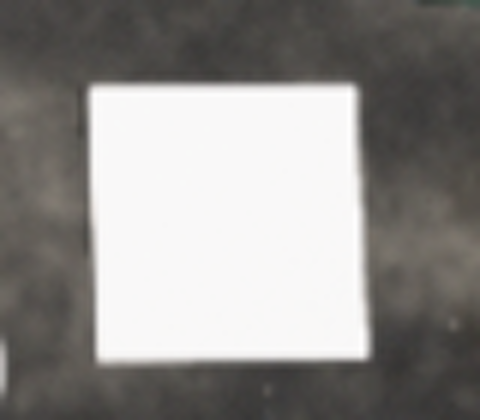

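```bash
cat > m1.py <<'E'
from h import *
def pts(f,c,off,k,z): return np.array([toplane(f,((x+.5)/k-.5+off[0],(y+.5)/k-.5+off[1]),z)[:2] for x,y in c])
def rep(n,P):
    r=cv2.minAreaRect((P*1000).astype(np.float32)); e=np.linalg.norm(np.roll(P,-1,0)-P,axis=1)*1000
    d=np.roll(P,-1,0)-P; a=np.degrees(np.arctan2(d[:,1],d[:,0]))
    print(n,'c',P.mean(0).round(4),'edges',e.round(1),'ang',a.round(1))
if __name__=='__main__':
    rep('cell top',pts('top0',[(198,102),(498,180),(423,484),(115,400)],(200,150),6,.06))
    rep('cell side',pts('side0',[(163,232),(455,142),(577,376),(268,475)],(190,150),6,.06))
    rep('stoppertop',pts('top0',[(290,230),(348,242),(318,328),(268,316)],(200,150),6,.094))
    rep('stoppertop side',pts('side0',[(325,225),(375,212),(406,270),(357,293)],(190,150),6,.094))
    rep('nip',pts('top0',[(258,492)],(200,150),6,.03))
    rep('stand',pts('top0',[(165,80),(335,150),(255,355),(75,285)],(110,205),6,.008))
    rep('tile',pts('top0',[(88,85),(358,85),(371,358),(97,360)],(310,205),6,.008))
    crop('side0',(140,270,220,345),'c5',8); crop('side0',(315,160,400,225),'c6',8)
E
python3 m1.py
```

```text
cell top c [ 5.371e-01 -1.000e-04] edges [130.8 131.5 132.4 129.9] ang [-103.   167.2   76.3  -13.4]
cell side c [ 0.5367 -0.0008] edges [130.5 130.1 128.8 128.1] ang [-102.7  166.4   76.4  -12.9]
stoppertop c [0.5385 0.0017] edges [23.9 36.8 20.6 35.9] ang [-100.1  162.3   78.1  -12.6]
stoppertop side c [ 0.5362 -0.001 ] edges [20.8 31.7 22.1 36.2] ang [-106.2  168.3   86.   -13.4]
nip c [0.4526 0.0189] edges [0.] ang [0.]
stand c [0.4224 0.2738] edges [80.4 93.2 83.4 94.8] ang [-110.7  161.7   70.5  -20.2]
tile c [ 0.4338 -0.2594] edges [120.9 119.3 120.9 119.7] ang [ -88.5 -177.9   91.7    2.1]
```

View pics/c5.png

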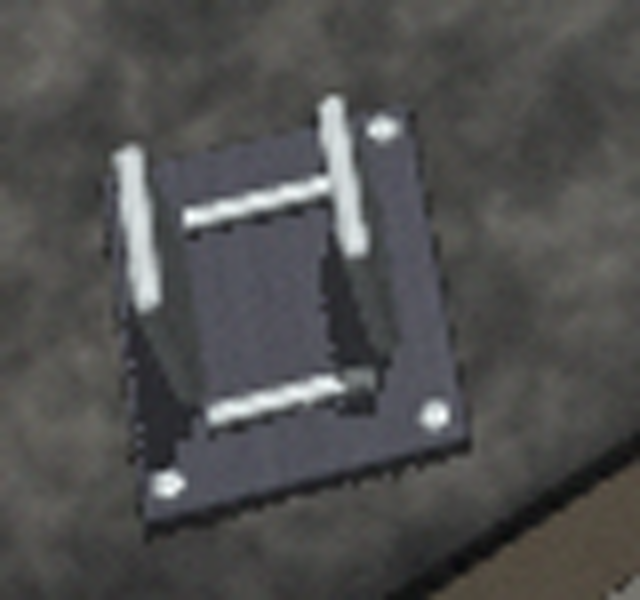

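```bash
python3 -m creep '[{"z":-0.02},{"z":-0.02},{"z":-0.02},{"x":0.02,"y":-0.02},{"x":0.0259,"y":-0.0254},{"x":0.0259,"y":-0.0254},{"x":0.0259,"y":-0.0254},{"x":0.0259,"y":-0.0254},{"x":0.0259,"y":-0.0254},{"x":0.0259,"y":-0.0254},{"x":0.0259,"y":-0.0254},{"x":0.0259,"y":-0.0254},{"x":0.0259,"y":-0.0254},{"x":0.0259,"y":-0.0254},{"x":0.0259,"y":-0.0254},{"x":0.0259,"y":-0.0254},{"x":0.0259,"y":-0.0254},{"x":0.0259,"y":-0.0254},{"x":0.0259,"y":-0.0254},{}]' 1
cat > st.py <<'E'
import sys
from h import *
s=bot.read_state(); p=s['tool_pos']; r=s['ee_rot']; print('t',s['time_s'],p.round(4),r.round(2),'F',s['ft_force'].round(1),'M',s['wrist_torque'].round(2),'w',round(s['grip_width'],4))
if len(sys.argv)>1:
    gx,gy,gz,gyaw=map(float,sys.argv[1:5]); y=np.radians(r[2]); d=np.array([gx,gy,gz])-p
    print('tool dx',(d[0]*np.cos(y)+d[1]*np.sin(y)).round(4),'dy',(d[0]*np.sin(y)-d[1]*np.cos(y)).round(4),'dz',(-d[2]).round(4),'spin',-np.radians(gyaw-r[2]).round(4))
E
python3 st.py 0.537 0 0.25 -13.2
```

```text
t 0.1 [ 0.1719 -0.6264  0.1997] [-179.92    0.     15.34] F [-0.3 -0.2 -0.7] M [ 0.04 -0.04 -0.01] w 0.0871
tool dx 0.5178 dy -0.5075 dz -0.0503 spin 0.4982$[0]: bad value
```

```bash
python3 -m creep '[{"x":0,"y":0,"z":-0.02,"spin":0},{"x":0,"y":0,"z":-0.02,"spin":0},{"x":0,"y":0,"z":-0.02,"spin":0},{"x":0.02,"y":-0.02,"z":0,"spin":0},{"x":0.026,"y":-0.0255,"z":0,"spin":0},{"x":0.026,"y":-0.0255,"z":0,"spin":0},{"x":0.026,"y":-0.0255,"z":0,"spin":0},{"x":0.026,"y":-0.0255,"z":0,"spin":0},{"x":0.026,"y":-0.0255,"z":0,"spin":0},{"x":0.026,"y":-0.0255,"z":0,"spin":0},{"x":0.026,"y":-0.0255,"z":0,"spin":0},{"x":0.026,"y":-0.0255,"z":0,"spin":0},{"x":0.026,"y":-0.0255,"z":0,"spin":0},{"x":0.026,"y":-0.0255,"z":0,"spin":0},{"x":0.026,"y":-0.0255,"z":0,"spin":0},{"x":0.026,"y":-0.0255,"z":0,"spin":0},{"x":0.026,"y":-0.0255,"z":0,"spin":0},{"x":0.026,"y":-0.0255,"z":0,"spin":0},{"x":0.026,"y":-0.0255,"z":0,"spin":0},{"x":0,"y":0,"z":0,"spin":0}]' 1
python3 st.py 0.537 0 0.25 -13.2
```

```text
time_s: 1.77
tool_pos: [0.4635, -0.1228, 0.2606]
ee_rot: [-179.9, -0.1, 15.9]
ft_force: [-0.4, 0.1, -0.3]
grip_width: 0.0871
t 1.7667 [ 0.4635 -0.1228  0.2606] [-1.7989e+02 -1.0000e-01  1.5870e+01] F [-0.4  0.1 -0.3] M [ 0.08  0.04 -0.04] w 0.0871
tool dx 0.1042 dy -0.098 dz 0.0106 spin 0.5073
```

```bash
python3 -m creep '[{"x":0.021,"y":-0.0196,"z":0.002,"spin":0},{"x":0.021,"y":-0.0196,"z":0.002,"spin":0},{"x":0.021,"y":-0.0196,"z":0.002,"spin":0},{"x":0.021,"y":-0.0196,"z":0.002,"spin":0},{"x":0.021,"y":-0.0196,"z":0.002,"spin":0},{"x":0,"y":0,"z":0,"spin":0.12},{"x":0,"y":0,"z":0,"spin":0.12},{"x":0,"y":0,"z":0,"spin":0.12},{"x":0,"y":0,"z":0,"spin":0.12},{"x":0,"y":0,"z":0,"spin":0},{"x":0,"y":0,"z":0,"spin":0}]' 1
python3 st.py 0.537 0 0.2 -13.2; python3 - <<'E'
from h import *
s=snap('wrist','w1');print(s['cam_to_world'].round(3).tolist(),s['camera_matrix'].round(1).tolist())
E
```

```text
time_s: 2.68
tool_pos: [0.536, -0.008, 0.2503]
ee_rot: [180.0, 0.0, -11.9]
ft_force: [-0.5, -1.0, 0.6]
grip_width: 0.087
t 2.6833 [ 0.536  -0.008   0.2503] [ 1.800e+02  3.000e-02 -1.194e+01] F [-0.5 -1.   0.6] M [ 0.02  0.02 -0.02] w 0.087
tool dx -0.0007 dy -0.0081 dz 0.0503 spin 0.022
[[-0.206, 0.94, 0.272, 0.611], [-0.978, -0.198, -0.059, -0.025], [-0.001, -0.278, 0.961, 0.435], [0.0, 0.0, 0.0, 1.0]] [[290.0, 0.0, 258.0], [0.0, 290.0, 186.7], [0.0, 0.0, 1.0]]
```

View pics/w1.png

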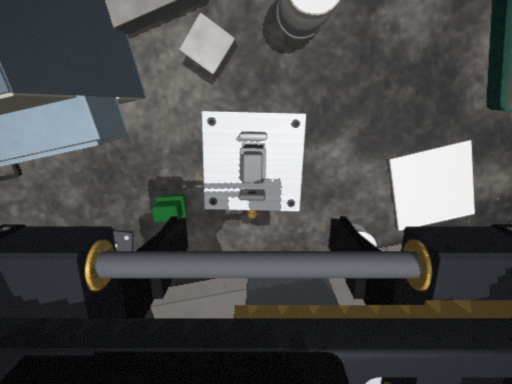

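```bash
python3 - <<'E'
from h import *
crop('w1',(190,95,320,225),'c7',6)
E
```

```text
(no output)
```

View pics/c7.png

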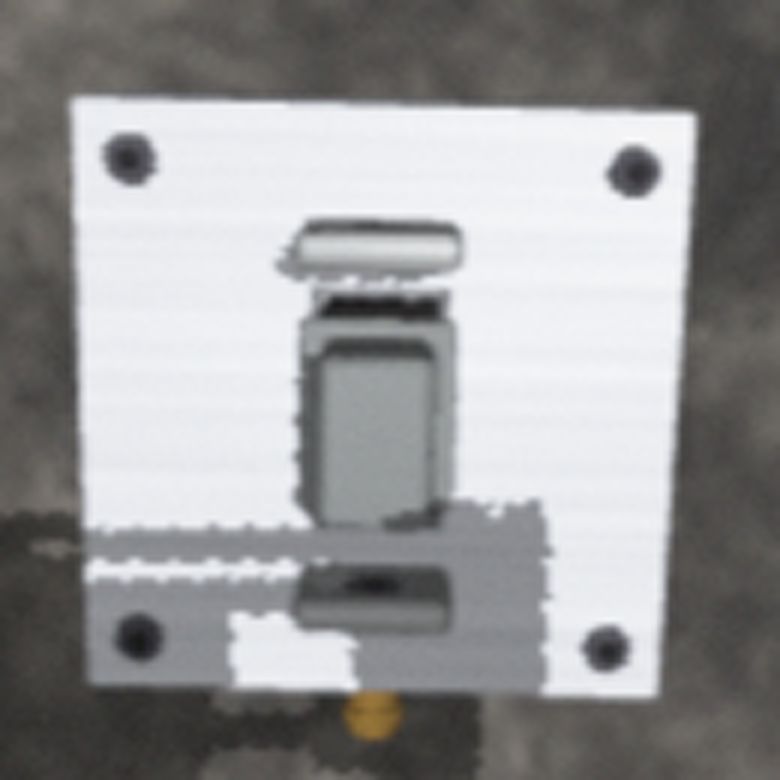

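```bash
python3 - <<'E'
from m1 import *
o=(190,95)
rep('cell',pts('w1',[(72,97),(697,113),(659,696),(88,683)],o,6,.06))
rep('stop',pts('w1',[(320,350),(438,350),(438,522),(314,525)],o,6,.094))
E
python3 st.py 0.537 0 0.2 -13.2
```

```text
cell c [ 0.5378 -0.0022] edges [130.5 130.  131.1 130.1] ang [-103.3  166.9   76.7  -13.4]
stop c [ 0.5391 -0.0028] edges [23.3 35.2 25.2 35.8] ang [-101.9  168.3   79.5  -14.7]
t 2.7333 [ 0.5361 -0.008   0.2504] [ 1.800e+02  2.000e-02 -1.191e+01] F [ 0.4  1.5 -0.2] M [0.04 0.04 0.02] w 0.0867
tool dx -0.0007 dy -0.0081 dz 0.0504 spin 0.0225
```

```bash
python3 st.py 0.5246 0.002 0.12 -13.2
```

```text
t 2.7333 [ 0.5361 -0.008   0.2504] [ 1.800e+02  2.000e-02 -1.191e+01] F [ 0.4  1.5 -0.2] M [0.04 0.04 0.02] w 0.0867
tool dx -0.0133 dy -0.0074 dz 0.1304 spin 0.0225
```

```bash
python3 -m creep '[{"x":-0.0133,"y":-0.0074,"z":0.026,"spin":0.0225},{"x":0,"y":0,"z":0.026,"spin":0},{"x":0,"y":0,"z":0.026,"spin":0},{"x":0,"y":0,"z":0.026,"spin":0},{"x":0,"y":0,"z":0.026,"spin":0},{"x":0,"y":0,"z":0,"spin":0},{"x":0,"y":0,"z":0,"spin":0},{"x":0,"y":0,"z":0,"spin":0}]' 1
python3 st.py 0.5246 0.002 0.083 -13.2; python3 - <<'E'
from h import *
snap('side','s1');snap('top','t1');snap('wrist','w2')
crop('s1',(190,100,330,260),'c8',5)
E
```

```text
time_s: 3.4
tool_pos: [0.5256, 0.0022, 0.1221]
ee_rot: [-180.0, -0.1, -13.4]
ft_force: [-0.1, -0.2, 0.6]
grip_width: 0.0869
t 3.4 [0.5256 0.0022 0.1221] [-1.7997e+02 -8.0000e-02 -1.3370e+01] F [-0.1 -0.2  0.6] M [ 0.06  0.02 -0.04] w 0.0869
tool dx -0.0009 dy 0.0005 dz 0.0391 spin -0.0029
```

View pics/s1.png

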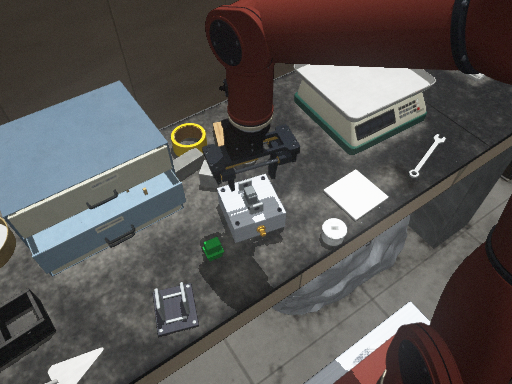

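View pics/w2.png

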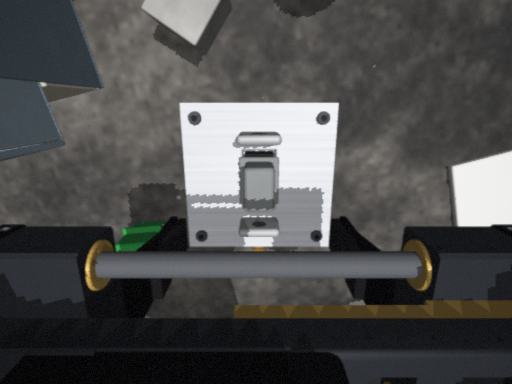

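View pics/t1.png

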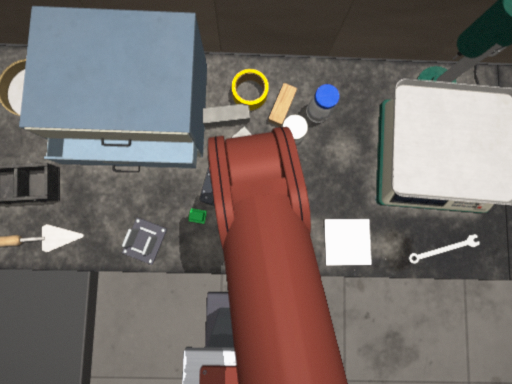

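```bash
python3 -m creep '[{"x":-0.0005,"y":0.0005,"z":0.013,"spin":0},{"x":0,"y":0,"z":0.013,"spin":0},{"x":0,"y":0,"z":0.013,"spin":0},{"x":0,"y":0,"z":0,"spin":0},{"x":0,"y":0,"z":0,"spin":0}]' 1
python3 -m creep '[{"x":0,"y":0,"z":0,"spin":0},{"x":0,"y":0,"z":0,"spin":0},{"x":0,"y":0,"z":0,"spin":0},{"x":0,"y":0,"z":0,"spin":0},{"x":0,"y":0,"z":0,"spin":0},{"x":0,"y":0,"z":0,"spin":0},{"x":0,"y":0,"z":0,"spin":0},{"x":0,"y":0,"z":0,"spin":0}]' 0
python3 st.py 0.5246 0.002 0.083 -13.2; python3 - <<'E'
from h import *
snap('side','s2');snap('wrist','w3')
crop('s2',(190,130,310,260),'c9',6)
crop('w3',(170,90,350,270),'c10',4)
E
```

```text
time_s: 3.97
tool_pos: [0.5243, 0.0018, 0.0822]
ee_rot: [-180.0, -0.0, -13.4]
ft_force: [-0.9, -0.2, 1.2]
grip_width: 0.0868
time_s: 4.63
tool_pos: [0.5241, 0.0018, 0.0816]
ee_rot: [-180.0, -0.0, -13.4]
ft_force: [-0.0, -0.2, -0.2]
grip_width: 0.042
t 4.6333 [0.5241 0.0018 0.0816] [-180.     -0.    -13.45] F [-0.  -0.2 -0.2] M [ 0.04  0.03 -0.01] w 0.042
tool dx 0.0004 dy -0.0003 dz -0.0014 spin -0.0043
```

View pics/c9.png

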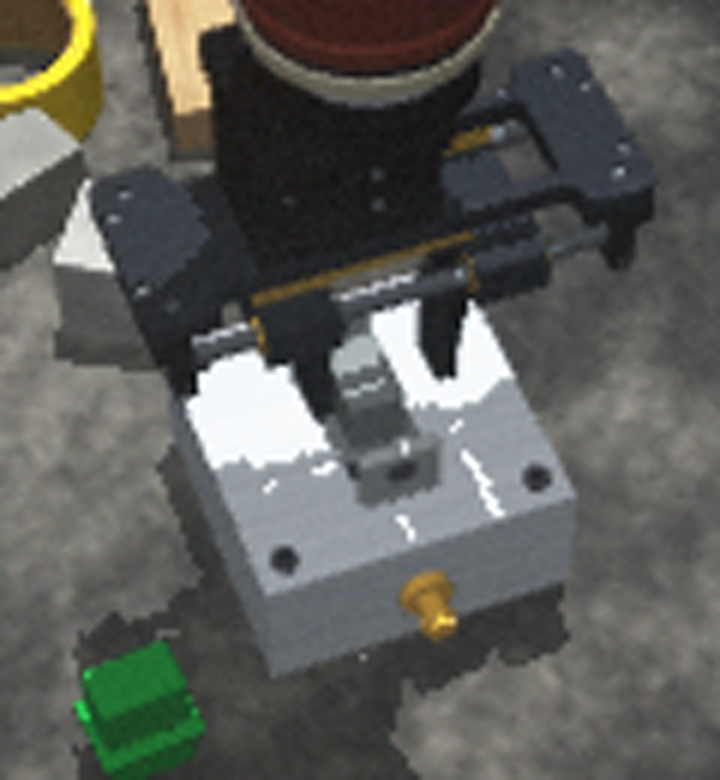

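View pics/c10.png

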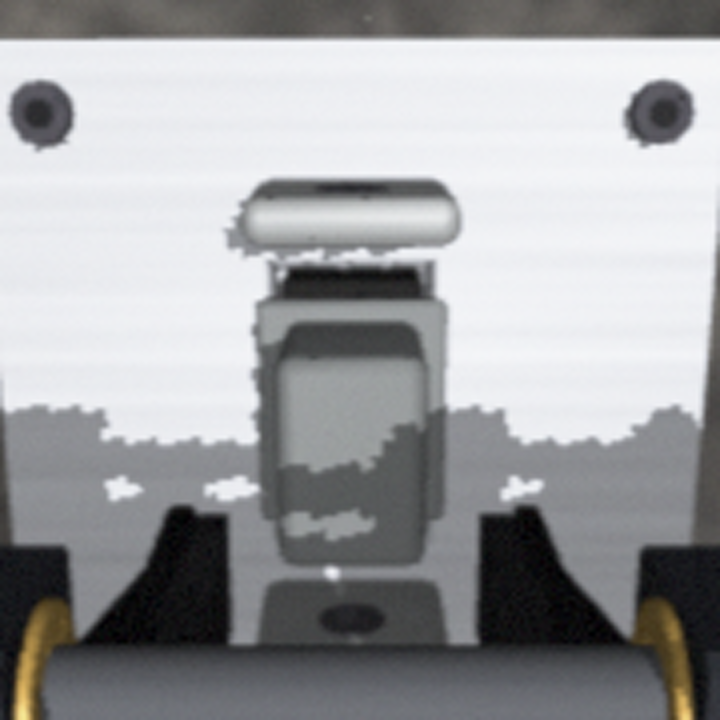

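```bash
python3 -m creep '[{"x":0,"y":0,"z":0,"spin":0},{"x":0,"y":0,"z":0,"spin":0},{"x":0,"y":0,"z":0,"spin":0},{"x":0,"y":0,"z":0,"spin":0},{"x":0,"y":0,"z":0,"spin":0},{"x":0,"y":0,"z":0,"spin":0}]' 0
python3 st.py; python3 - <<'E'
from h import *
snap('wrist','w4')
crop('w4',(170,90,350,270),'c11',4)
E
```

```text
time_s: 5.23
tool_pos: [0.5242, 0.0018, 0.0816]
ee_rot: [-180.0, -0.0, -13.5]
ft_force: [-0.9, -0.5, 0.6]
grip_width: 0.0013
t 5.2333 [0.5242 0.0018 0.0816] [-180.     -0.    -13.45] F [-0.9 -0.5  0.6] M [ 0.07  0.1  -0.05] w 0.0013
```

View pics/c11.png

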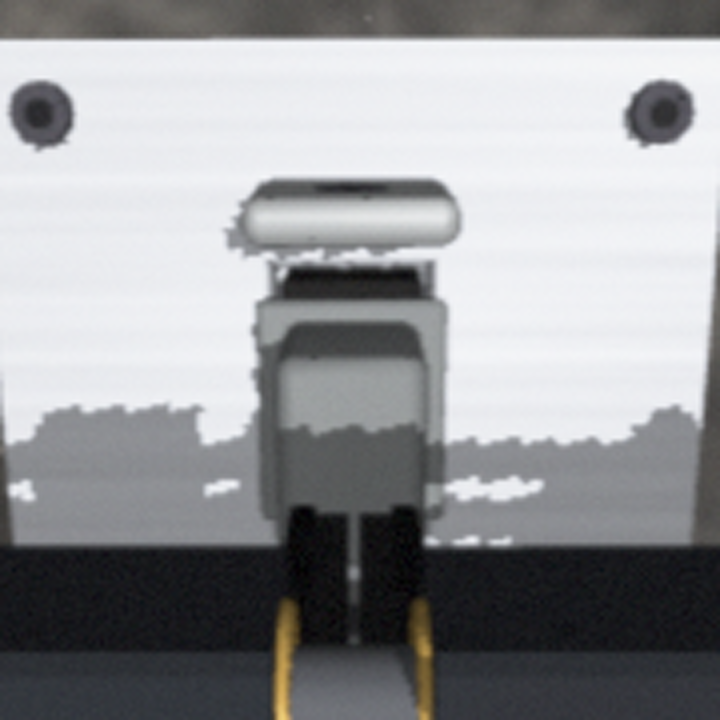

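```bash
python3 - <<'E'
from h import *
a=np.radians(-13.2);c=np.array([.5373,-.001]);ex=np.array([np.cos(a),np.sin(a)]);ey=np.array([-ex[1],ex[0]])
for f,o,k in(('w4',(170,90),4),('s2',(190,130),6)):
  for nm,x,y,z in[('top+',.018,0,.094),('top-',-.018,0,.094),('lug- top in',-.034,0,.09),('lug+ top in',.034,0,.09),('tcp',-.013,0,.0816),('tcp-front',-.0035,0,.0816),('collar+',.021,0,.066)]:
    p=proj(f,np.append(c+x*ex+y*ey,z)); print(f,nm,p.round(1),((p-o)*k).round(0))
snap('side','s3'); crop('s3',(190,130,310,260),'c12',6)
E
```

```text
w4 top+ [255.7 179.7] [343. 359.]
w4 top- [256.  233.4] [344. 574.]
w4 lug- top in [256.2 252.5] [345. 650.]
w4 lug+ top in [255.6 152.7] [342. 251.]
w4 tcp [256.1 218.9] [345. 515.]
w4 tcp-front [256.1 205.8] [344. 463.]
w4 collar+ [256.  165.4] [344. 302.]
s2 top+ [247.6 185.4] [345. 332.]
s2 top- [253.  196.5] [378. 399.]
s2 lug- top in [255.5 202.7] [393. 436.]
s2 lug+ top in [245.3 181.6] [332. 310.]
s2 tcp [252.3 198.1] [374. 409.]
s2 tcp-front [250.9 195.2] [365. 391.]
s2 collar+ [247.4 191.7] [344. 370.]
```

View pics/c12.png

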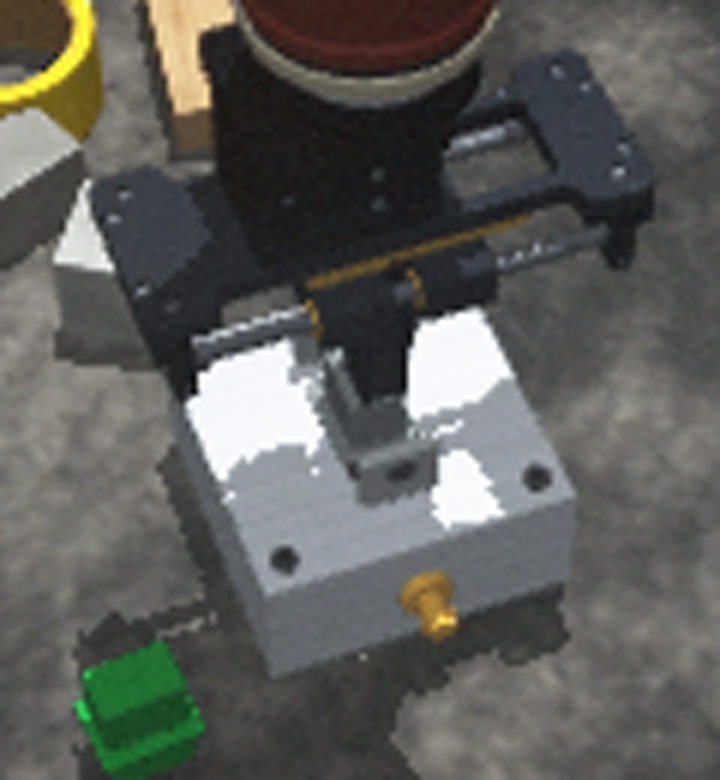

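```bash
python3 -m creep '[{"x":0,"y":0,"z":0,"spin":0},{"x":0,"y":0,"z":0,"spin":0},{"x":0,"y":0,"z":0,"spin":0},{"x":0,"y":0,"z":0,"spin":0},{"x":0,"y":0,"z":0,"spin":0},{"x":0,"y":0,"z":0,"spin":0},{"x":0,"y":0,"z":0,"spin":0}]' 0.55
python3 -m creep '[{"x":0,"y":0,"z":0.006,"spin":0},{"x":0,"y":0,"z":0.007,"spin":0},{"x":0,"y":0,"z":0,"spin":0}]' 0.55
python3 -m creep '[{"x":0,"y":0,"z":0,"spin":0},{"x":0,"y":0,"z":0,"spin":0},{"x":0,"y":0,"z":0,"spin":0},{"x":0,"y":0,"z":0,"spin":0},{"x":0,"y":0,"z":0,"spin":0},{"x":0,"y":0,"z":0,"spin":0},{"x":0,"y":0,"z":0,"spin":0}]' 0
python3 - <<'E'
from h import *
snap('side','s4'); crop('s4',(190,130,310,260),'c13',6)
E
```

```text
time_s: 5.92
tool_pos: [0.5242, 0.0018, 0.0816]
ee_rot: [-180.0, 0.0, -13.5]
ft_force: [0.7, -0.4, 0.3]
grip_width: 0.039
time_s: 6.17
tool_pos: [0.5231, 0.0017, 0.0668]
ee_rot: [180.0, 0.1, -13.5]
ft_force: [-0.5, 0.9, 0.1]
grip_width: 0.0472
time_s: 6.75
tool_pos: [0.5244, 0.002, 0.0688]
ee_rot: [-180.0, -0.0, -13.4]
ft_force: [0.9, 0.8, 0.2]
grip_width: 0.0228
```

View pics/c13.png

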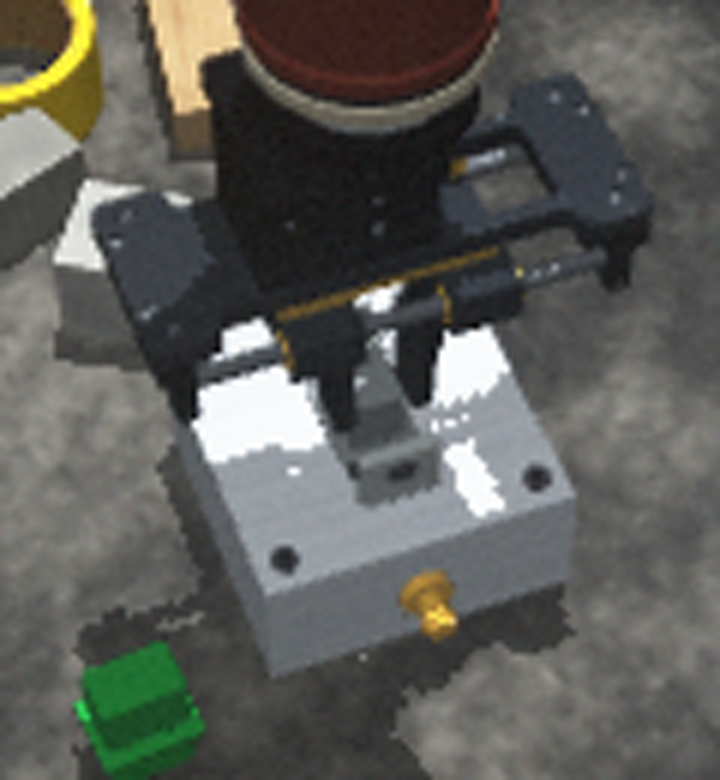

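```bash
python3 -m creep '[{"x":0,"y":0,"z":0,"spin":0},{"x":0,"y":0,"z":0,"spin":0},{"x":0,"y":0,"z":0,"spin":0}]' 0
python3 -m creep '[{"x":-0.0015,"y":0,"z":0,"spin":0},{"x":0,"y":0,"z":0,"spin":0},{"x":0,"y":0,"z":0,"spin":0}]' 0
python3 st.py
```

```text
time_s: 7.05
tool_pos: [0.5244, 0.002, 0.0688]
ee_rot: [-180.0, -0.0, -13.4]
ft_force: [-0.1, 1.2, 1.9]
grip_width: 0.0225
time_s: 7.3
tool_pos: [0.5234, 0.0022, 0.0688]
ee_rot: [-180.0, -0.1, -13.5]
ft_force: [4.4, 0.8, 0.3]
grip_width: 0.0231
t 7.3 [0.5234 0.0022 0.0688] [-1.7997e+02 -8.0000e-02 -1.3450e+01] F [4.4 0.8 0.3] M [ 0.34 -1.12  0.04] w 0.0231
```

```bash
for i in 1; do python3 -m creep '[{"x":-0.002,"y":0,"z":0.001,"spin":0},{"x":0,"y":0,"z":0,"spin":0},{"x":0,"y":0,"z":0,"spin":0}]' 0; done
python3 st.py
python3 - <<'E'
from h import *
snap('side','s5'); crop('s5',(190,130,310,260),'c14',6)
E
```

```text
time_s: 7.55
tool_pos: [0.5228, 0.0023, 0.0687]
ee_rot: [-180.0, -0.2, -13.5]
ft_force: [6.8, -0.9, 3.5]
grip_width: 0.0226
t 7.55 [0.5228 0.0023 0.0687] [-179.96   -0.23  -13.46] F [ 6.8 -0.9  3.5] M [ 0.06 -1.53 -0.  ] w 0.0226
```

View pics/c14.png

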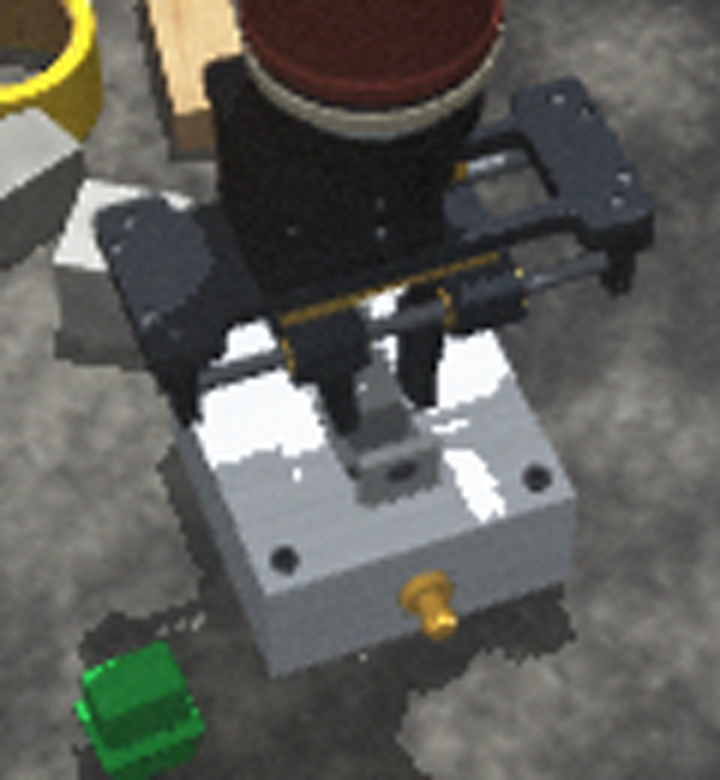

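```bash
python3 -m creep '[{"x":-0.0012,"y":0,"z":0.0015,"spin":0},{"x":-0.0012,"y":0,"z":0.001,"spin":0},{"x":0,"y":0,"z":0,"spin":0},{"x":0,"y":0,"z":0,"spin":0}]' 0
python3 st.py
python3 -m creep '[{"x":-0.0012,"y":0,"z":0.001,"spin":0},{"x":-0.0012,"y":0,"z":0.0005,"spin":0},{"x":0,"y":0,"z":0,"spin":0},{"x":0,"y":0,"z":0,"spin":0}]' 0
python3 st.py
python3 - <<'E'
from h import *
snap('side','s6'); crop('s6',(190,130,310,260),'c15',6)
snap('wrist','w6'); crop('w6',(170,90,350,270),'c16',4)
E
```

```text
time_s: 7.93
tool_pos: [0.5228, 0.0024, 0.0685]
ee_rot: [-179.9, -0.5, -13.5]
ft_force: [6.4, -1.7, 17.9]
grip_width: 0.0233
t 7.9333 [0.5228 0.0024 0.0685] [-179.95   -0.51  -13.49] F [ 6.4 -1.7 17.9] M [-0.46 -1.53  0.03] w 0.0233
time_s: 8.27
tool_pos: [0.5224, 0.0026, 0.0684]
ee_rot: [-179.9, -0.7, -13.5]
ft_force: [8.0, -3.6, 25.4]
grip_width: 0.0229
t 8.2667 [0.5224 0.0026 0.0684] [-179.93   -0.73  -13.51] F [ 8.  -3.6 25.4] M [-0.77 -2.    0.03] w 0.0229
```

View pics/c15.png

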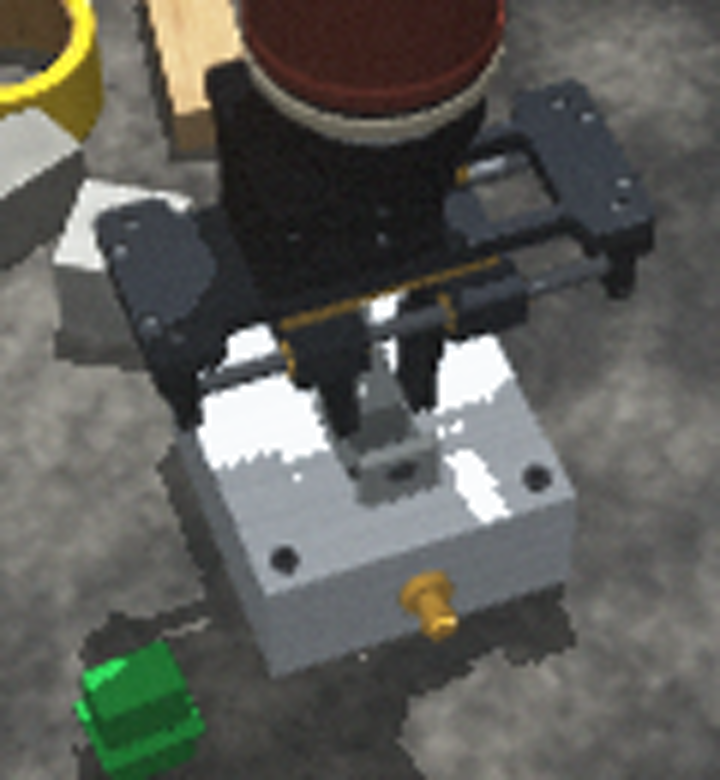

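View pics/c16.png

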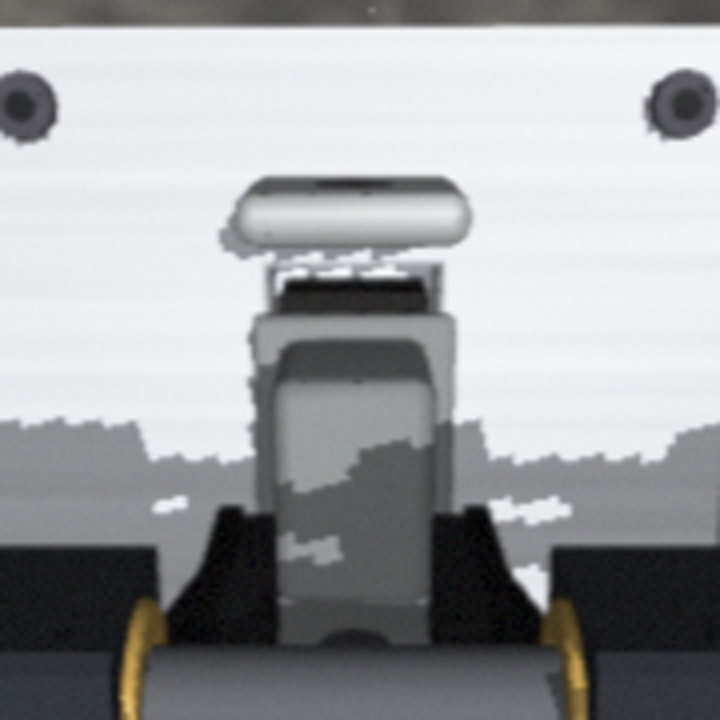

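```bash
python3 -m creep '[{"x":-0.002,"y":0,"z":-0.0005,"spin":0},{"x":-0.002,"y":0,"z":-0.0005,"spin":0},{"x":0,"y":0,"z":0,"spin":0},{"x":0,"y":0,"z":0,"spin":0}]' 0
python3 st.py
python3 -m creep '[{"x":-0.002,"y":0,"z":0,"spin":0},{"x":-0.002,"y":0,"z":0,"spin":0},{"x":0,"y":0,"z":0,"spin":0},{"x":0,"y":0,"z":0,"spin":0}]' 0
python3 st.py
python3 - <<'E'
from h import *
snap('side','s7'); crop('s7',(190,130,310,260),'c17',6)
snap('wrist','w7'); crop('w7',(170,90,350,270),'c18',4)
E
```

```text
time_s: 8.7
tool_pos: [0.5183, 0.0036, 0.0687]
ee_rot: [-179.9, -0.7, -13.5]
ft_force: [10.3, -2.5, 18.4]
grip_width: 0.0227
t 8.7 [0.5183 0.0036 0.0687] [-179.92   -0.71  -13.51] F [10.3 -2.5 18.4] M [-0.77 -2.71  0.02] w 0.0227
time_s: 9.03
tool_pos: [0.5145, 0.0044, 0.0684]
ee_rot: [-179.9, -0.7, -13.5]
ft_force: [12.0, -3.9, 15.3]
grip_width: 0.0227
t 9.0333 [0.5145 0.0044 0.0684] [-179.91   -0.71  -13.51] F [12.  -3.9 15.3] M [-0.84 -3.08  0.03] w 0.0227
```

View pics/c17.png

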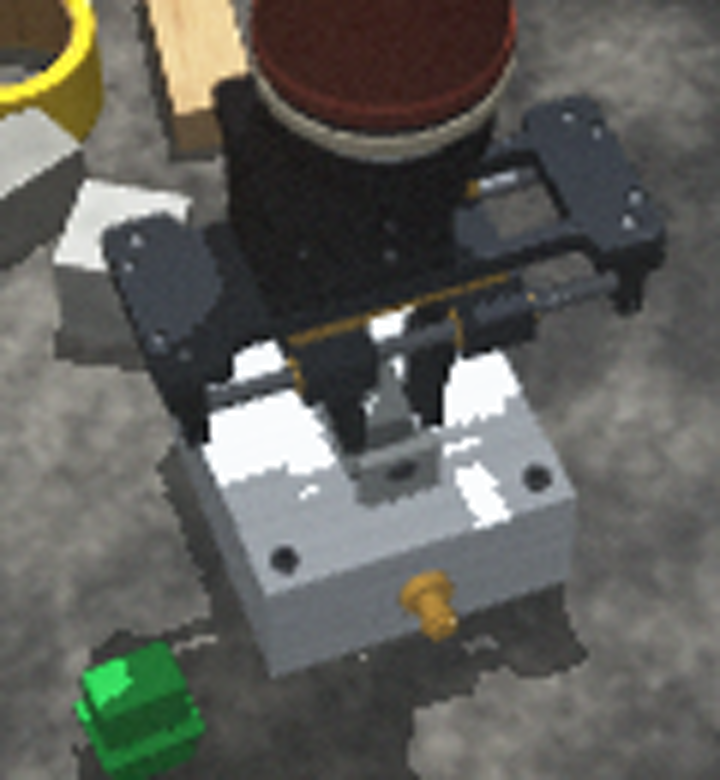

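View pics/c18.png

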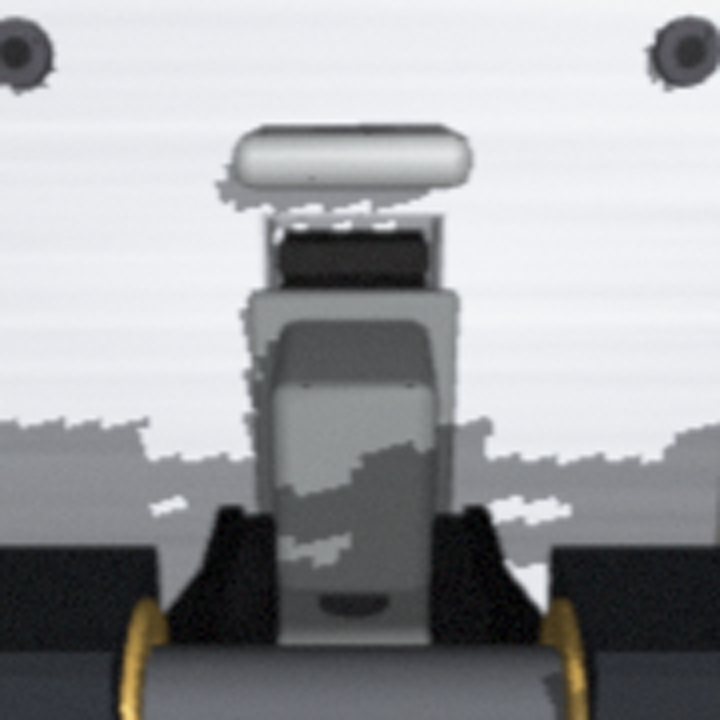

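```bash
cat > tilt.py <<'E'
# usage: tilt.py img offy k  vtop+ vtop- vcollar+
import sys
from h import *
from scipy.optimize import least_squares
f=sys.argv[1]; oy,k=float(sys.argv[2]),float(sys.argv[3]); v=np.array([(float(a)+.5)/k-.5+oy for a in sys.argv[4:7]])
a=np.radians(-13.2);c=np.array([.5373,-.001]);ex=np.array([np.cos(a),np.sin(a)])
def pr(q):
    th,x0,z0=q; out=[]
    for x,z in((.018,.054),(-.018,.054),(.021,.026)):
        X=x*np.cos(th)+z*np.sin(th)+x0; Z=-x*np.sin(th)+z*np.cos(th)+z0
        out.append(proj(f,np.append(c+X*ex,.04+Z))[1])
    return np.array(out)
r=least_squares(lambda q:(pr(q)-v),[0,0,0],x_scale=[.1,.01,.01])
th,x0,z0=r.x
print('tilt deg (+ = toward +x)',np.degrees(th).round(1),'foot x,z mm',(x0*1e3).round(1),(z0*1e3).round(1),'edges z -x,+x',((z0+.017*np.sin(th))*1e3).round(1),((z0-.017*np.sin(th))*1e3).round(1),'res',np.abs(r.fun).max().round(2))
E
python3 tilt.py w3 90 4 357 564 300; python3 tilt.py w7 90 4 383 590 293
```

```text
tilt deg (+ = toward +x) -0.8 foot x,z mm -0.3 -6.2 edges z -x,+x -6.5 -6.0 res 0.0
tilt deg (+ = toward +x) -10.4 foot x,z mm -0.5 -2.9 edges z -x,+x -6.0 0.1 res 0.0
```

```bash
python3 -m creep '[{"x":0.002,"y":0,"z":-0.002,"spin":0},{"x":0,"y":0,"z":-0.002,"spin":0},{"x":0,"y":0,"z":-0.002,"spin":0},{"x":0,"y":0,"z":-0.001,"spin":0},{"x":0,"y":0,"z":-0.001,"spin":0}]' 0.5
python3 st.py 0.5417 -0.002 0.075 -13.2
python3 - <<'E'
from h import *
snap('wrist','w8'); crop('w8',(170,90,350,270),'c19',4)
E
```

```text
time_s: 9.55
tool_pos: [0.5093, 0.0051, 0.0721]
ee_rot: [180.0, 0.1, -13.4]
ft_force: [-0.1, 0.5, -0.5]
grip_width: 0.0418
t 9.55 [0.5093 0.0051 0.0721] [ 1.7998e+02  1.0000e-01 -1.3440e+01] F [-0.1  0.5 -0.5] M [0.04 0.04 0.01] w 0.0418
tool dx 0.0332 dy -0.0006 dz -0.0029 spin -0.0042
```

View pics/c19.png

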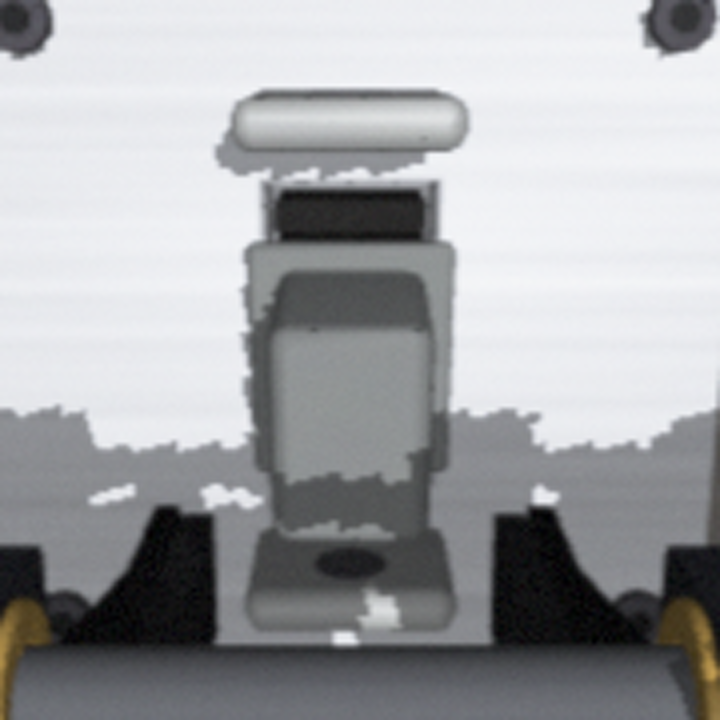

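```bash
python3 tilt.py w8 90 4 329 533 243
python3 -m creep '[{"x":0.011,"y":-0.0006,"z":-0.003,"spin":0},{"x":0.011,"y":0,"z":0,"spin":0},{"x":0.011,"y":0,"z":0,"spin":0},{"x":0,"y":0,"z":0,"spin":0},{"x":0,"y":0,"z":0,"spin":0}]' 0.5
python3 -m creep '[{"x":0,"y":0,"z":0,"spin":0},{"x":0,"y":0,"z":0,"spin":0},{"x":0,"y":0,"z":0,"spin":0},{"x":0,"y":0,"z":0,"spin":0},{"x":0,"y":0,"z":0,"spin":0},{"x":0,"y":0,"z":0,"spin":0}]' 0
python3 st.py
python3 - <<'E'
from h import *
snap('wrist','w9'); crop('w9',(170,90,350,270),'c20',4)
E
```

```text
tilt deg (+ = toward +x) -11.2 foot x,z mm 2.1 -5.4 edges z -x,+x -8.7 -2.1 res 0.0
time_s: 10.02
tool_pos: [0.5427, -0.002, 0.0751]
ee_rot: [-180.0, 0.1, -13.5]
ft_force: [0.1, 0.3, -0.9]
grip_width: 0.0436
time_s: 10.52
tool_pos: [0.5423, -0.0021, 0.0756]
ee_rot: [180.0, 0.0, -13.5]
ft_force: [-0.5, 0.1, 1.0]
grip_width: 0.0201
t 10.5167 [ 0.5423 -0.0021  0.0756] [179.98   0.   -13.45] F [-0.5  0.1  1. ] M [-0.08  0.06 -0.  ] w 0.0201
```

View pics/c20.png

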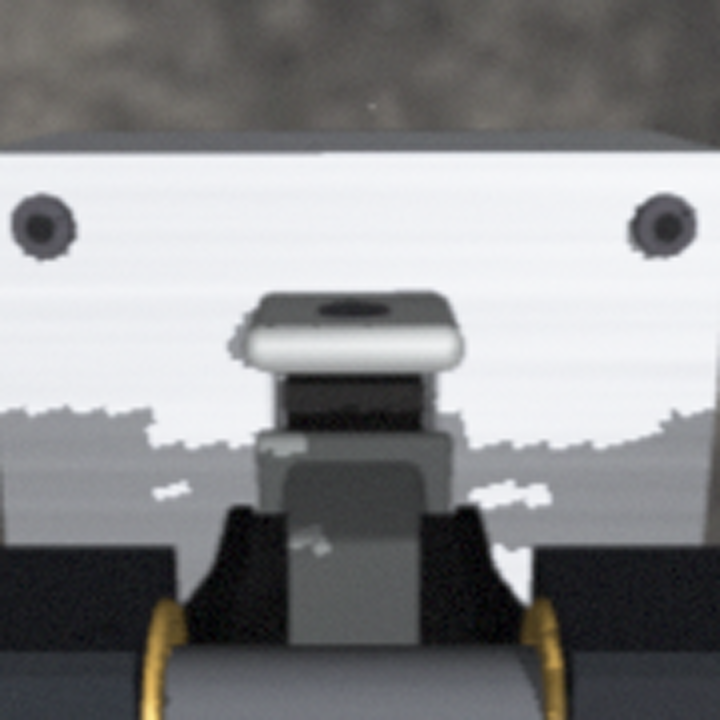

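```bash
python3 -m creep '[{"x":0.0015,"y":0,"z":0,"spin":0},{"x":0.0015,"y":0,"z":0.0005,"spin":0},{"x":0,"y":0,"z":0.0005,"spin":0},{"x":0,"y":0,"z":0,"spin":0}]' 0
python3 st.py
```

```text
time_s: 10.9
tool_pos: [0.5467, -0.0036, 0.0757]
ee_rot: [180.0, -0.1, -13.5]
ft_force: [0.6, -2.7, 7.0]
grip_width: 0.0008
t 10.9 [ 0.5467 -0.0036  0.0757] [ 1.7999e+02 -1.5000e-01 -1.3510e+01] F [ 0.6 -2.7  7. ] M [-0.67 -0.03  0.01] w 0.0008
```

```bash
python3 - <<'E'
from h import *
snap('side','s8'); crop('s8',(190,130,310,260),'c21',6)
snap('wrist','w10'); crop('w10',(170,90,350,270),'c22',4)
E
```

```text
(no output)
```

View pics/c21.png

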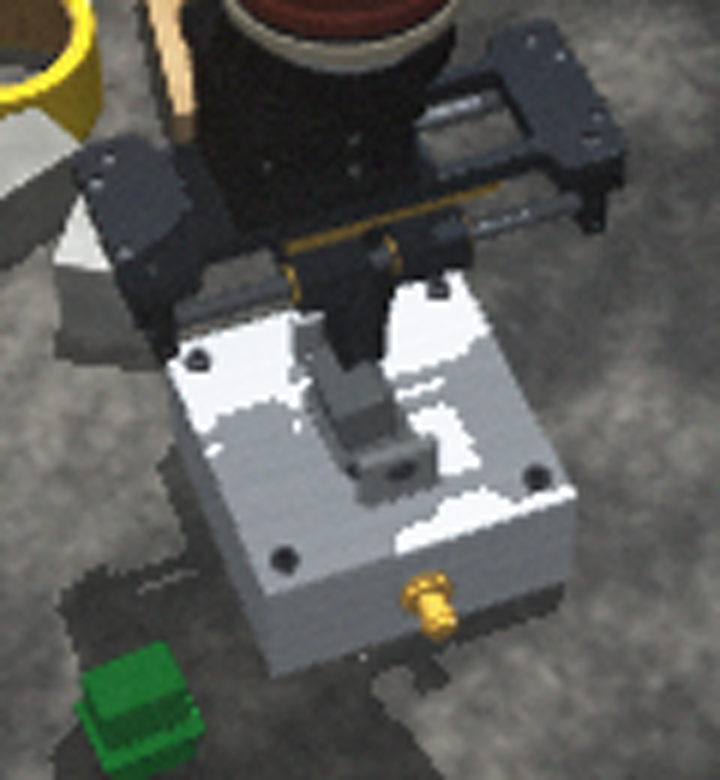

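View pics/c22.png

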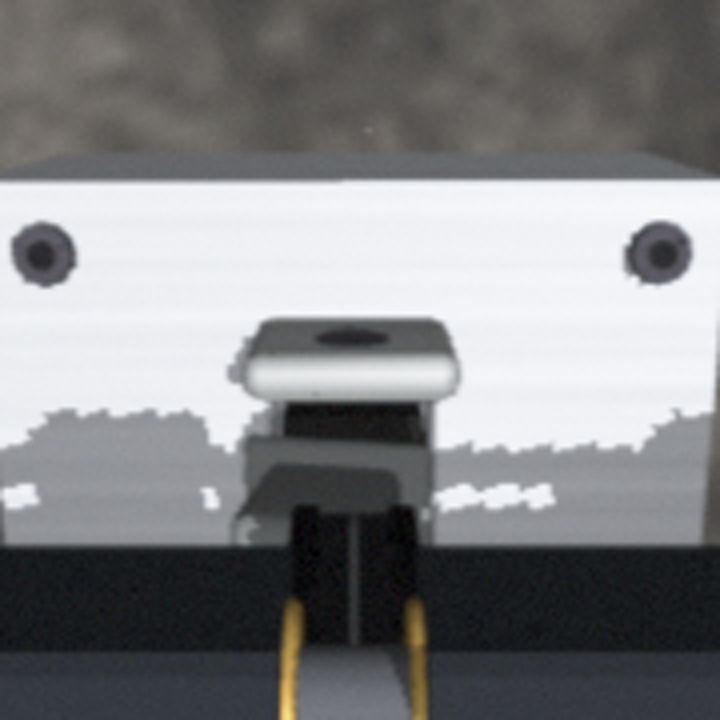

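```bash
python3 -m creep '[{"x":0,"y":0,"z":-0.001,"spin":0},{"x":0,"y":0,"z":0,"spin":0},{"x":0,"y":0,"z":0,"spin":0},{"x":0,"y":0,"z":0,"spin":0},{"x":0,"y":0,"z":0,"spin":0},{"x":0,"y":0,"z":0,"spin":0},{"x":0,"y":0,"z":0,"spin":0}]' 0.55
python3 -m creep '[{"x":-0.01,"y":0,"z":-0.01,"spin":0},{"x":-0.01,"y":0,"z":-0.01,"spin":0},{"x":0,"y":0,"z":0,"spin":0},{"x":0,"y":0,"z":0,"spin":0}]' 0.55
python3 - <<'E'
from h import *
snap('side','s9'); crop('s9',(190,130,310,260),'c23',6)
snap('wrist','w11'); crop('w11',(170,90,350,270),'c24',4)
E
```

```text
time_s: 11.58
tool_pos: [0.5452, -0.0027, 0.0754]
ee_rot: [180.0, 0.0, -13.4]
ft_force: [0.4, -0.7, 0.1]
grip_width: 0.0389
time_s: 11.92
tool_pos: [0.5263, 0.0019, 0.0959]
ee_rot: [180.0, -0.1, -13.4]
ft_force: [0.5, -0.8, 0.4]
grip_width: 0.0478
```

View pics/c23.png

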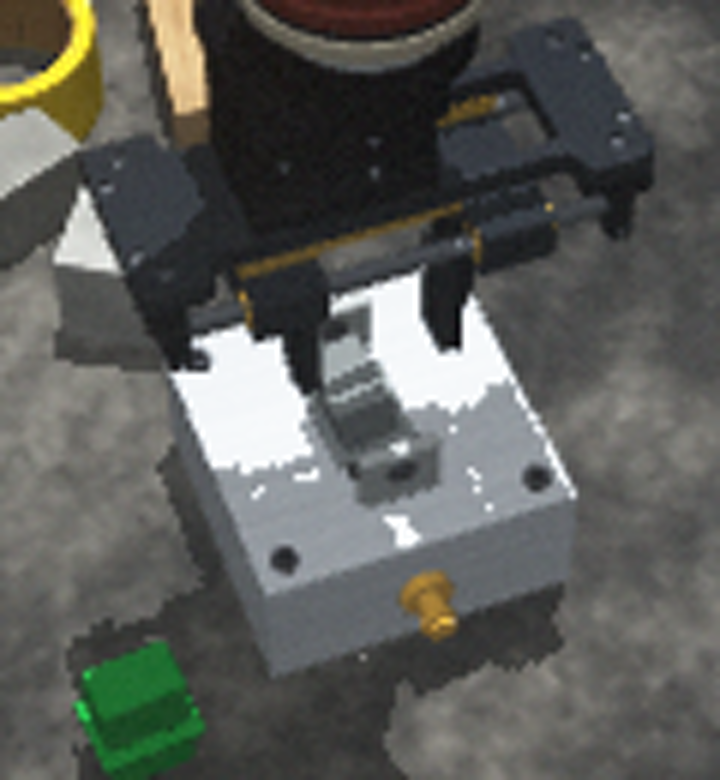

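View pics/c24.png

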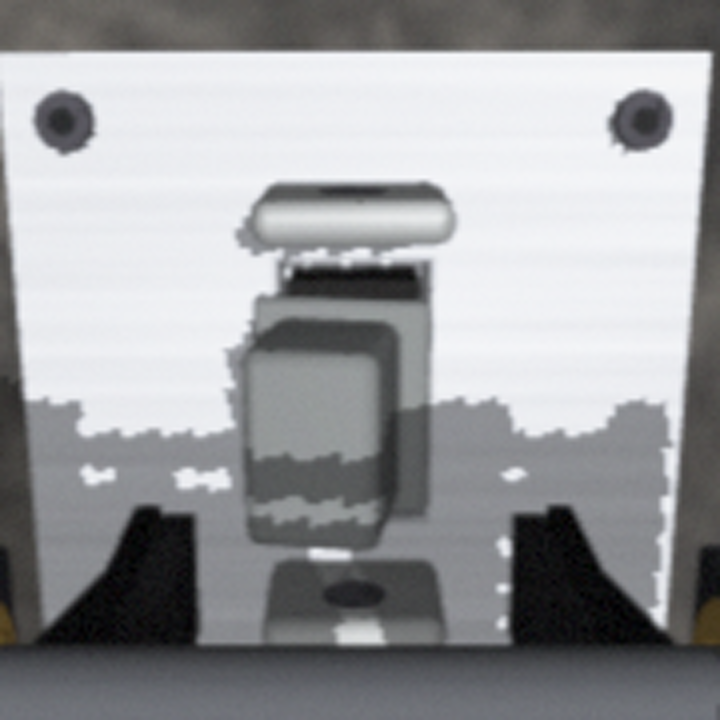

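```bash
python3 -m creep '[{"x":0.009,"y":0,"z":0,"spin":0},{"x":0.009,"y":0,"z":0,"spin":0},{"x":0,"y":0,"z":0,"spin":0},{"x":0,"y":0,"z":0,"spin":0}]' 0.75
python3 -m creep '[{"x":0,"y":0,"z":0.009,"spin":0},{"x":0,"y":0,"z":0.009,"spin":0},{"x":0,"y":0,"z":0.007,"spin":0},{"x":0,"y":0,"z":0,"spin":0},{"x":0,"y":0,"z":0,"spin":0}]' 0.75
python3 -m creep '[{"x":0,"y":0,"z":0,"spin":0},{"x":0,"y":0,"z":0,"spin":0},{"x":0,"y":0,"z":0,"spin":0},{"x":0,"y":0,"z":0,"spin":0},{"x":0,"y":0,"z":0,"spin":0},{"x":0,"y":0,"z":0,"spin":0},{"x":0,"y":0,"z":0,"spin":0},{"x":0,"y":0,"z":0,"spin":0},{"x":0,"y":0,"z":0,"spin":0},{"x":0,"y":0,"z":0,"spin":0}]' 0
python3 st.py
python3 - <<'E'
from h import *
snap('side','s10'); crop('s10',(190,130,310,260),'c25',6)
snap('wrist','w12'); crop('w12',(170,90,350,270),'c26',4)
E
```

```text
time_s: 12.35
tool_pos: [0.5441, -0.0023, 0.0951]
ee_rot: [-180.0, 0.0, -13.5]
ft_force: [-0.4, -0.1, 0.2]
grip_width: 0.0628
time_s: 12.77
tool_pos: [0.5427, -0.0022, 0.0697]
ee_rot: [180.0, 0.1, -13.4]
ft_force: [-0.1, 0.2, 0.3]
grip_width: 0.0655
time_s: 13.6
tool_pos: [0.544, -0.0015, 0.0711]
ee_rot: [-179.9, -0.1, -13.4]
ft_force: [0.7, 4.6, 6.3]
grip_width: 0.023
t 13.6 [ 0.544  -0.0015  0.0711] [-1.7994e+02 -6.0000e-02 -1.3420e+01] F [0.7 4.6 6.3] M [ 1.29 -0.33  0.02] w 0.023
```

View pics/c25.png

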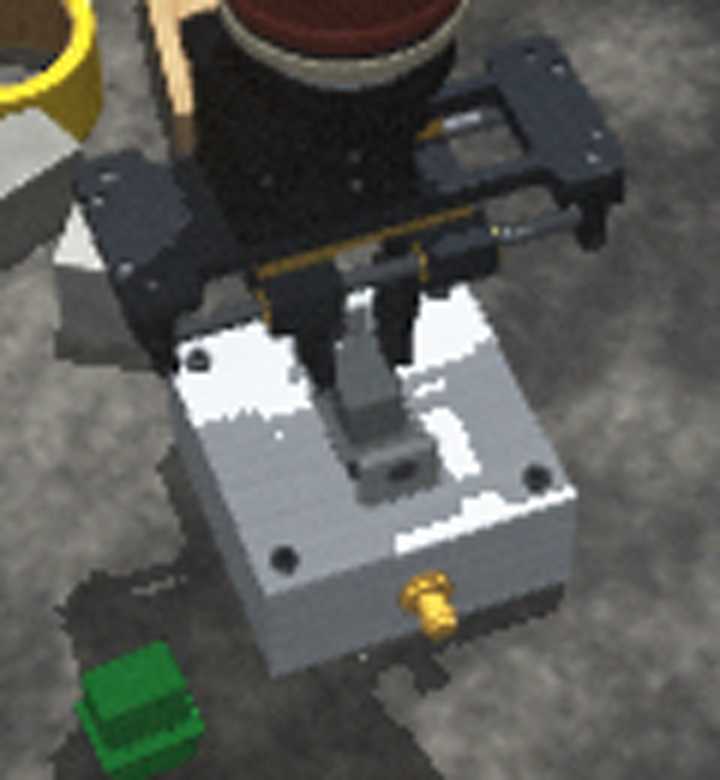

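View pics/c26.png

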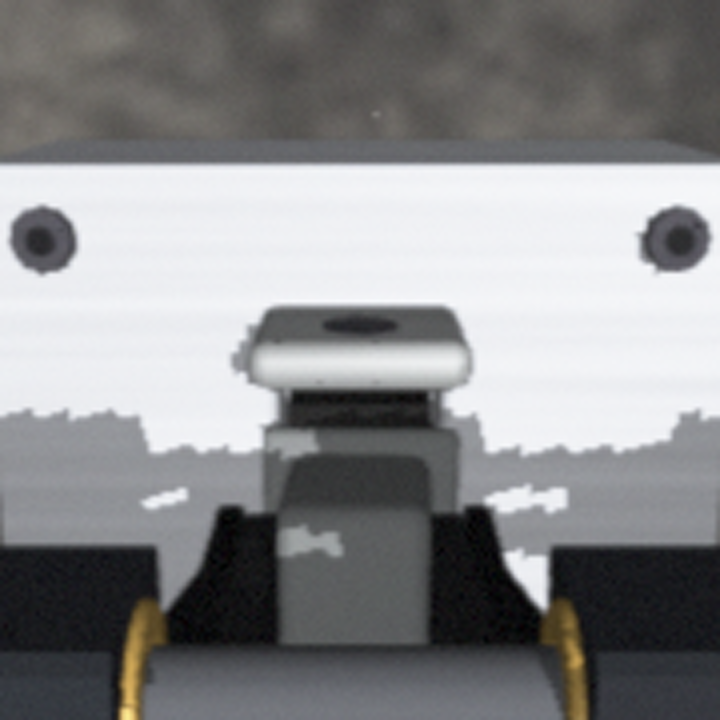

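```bash
python3 -m creep '[{"x":0.0015,"y":-0.0005,"z":0,"spin":0},{"x":0.0015,"y":0,"z":0.0005,"spin":0},{"x":0.0015,"y":0,"z":0,"spin":0},{"x":0.0015,"y":0,"z":0,"spin":0},{"x":0,"y":0,"z":0,"spin":0},{"x":0,"y":0,"z":0,"spin":0}]' 0
python3 st.py
python3 -m creep '[{"x":0.0015,"y":0,"z":0,"spin":0},{"x":0.0015,"y":0,"z":0,"spin":0},{"x":0,"y":0,"z":0,"spin":0},{"x":0,"y":0,"z":0,"spin":0}]' 0
python3 st.py
```

```text
time_s: 14.2
tool_pos: [0.5478, -0.0025, 0.0701]
ee_rot: [180.0, 0.2, -13.4]
ft_force: [-7.9, 4.9, 11.1]
grip_width: 0.0229
t 14.2 [ 0.5478 -0.0025  0.0701] [179.97   0.19 -13.42] F [-7.9  4.9 11.1] M [ 1.28  1.83 -0.03] w 0.0229
time_s: 14.53
tool_pos: [0.549, -0.0029, 0.07]
ee_rot: [179.9, 0.4, -13.4]
ft_force: [-15.0, 5.1, 18.2]
grip_width: 0.0226
t 14.5333 [ 0.549  -0.0029  0.07  ] [179.92   0.38 -13.41] F [-15.    5.1  18.2] M [ 1.49  3.67 -0.04] w 0.0226
```

```bash
python3 -m creep '[{"x":0.0015,"y":0,"z":-0.0005,"spin":0},{"x":0.0015,"y":0,"z":-0.0005,"spin":0},{"x":0,"y":0,"z":0,"spin":0},{"x":0,"y":0,"z":0,"spin":0}]' 0
python3 st.py
python3 - <<'E'
from h import *
snap('side','s11'); crop('s11',(190,130,310,260),'c27',6)
snap('wrist','w13'); crop('w13',(170,90,350,270),'c28',4)
E
```

```text
time_s: 14.87
tool_pos: [0.5514, -0.0037, 0.0703]
ee_rot: [179.9, 0.4, -13.4]
ft_force: [-12.4, 5.8, 12.9]
grip_width: 0.0229
t 14.8667 [ 0.5514 -0.0037  0.0703] [179.91   0.43 -13.42] F [-12.4   5.8  12.9] M [ 1.52  3.28 -0.08] w 0.0229
```

View pics/c27.png

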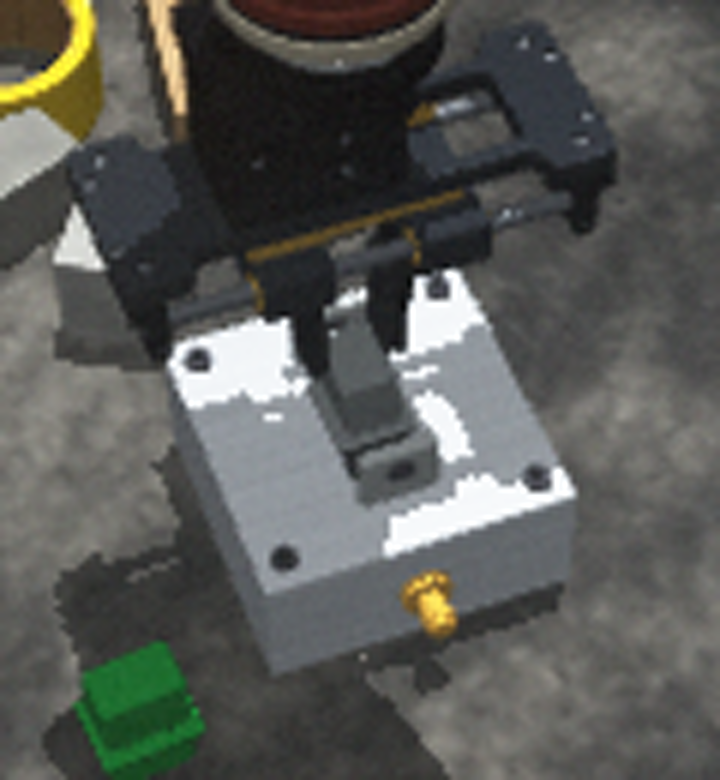

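View pics/c28.png

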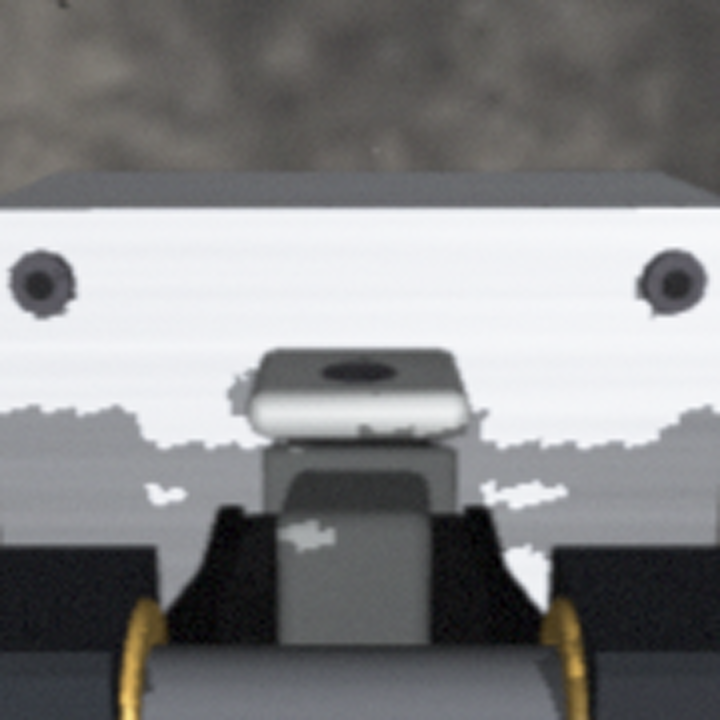

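```bash
python3 -m creep '[{"x":0.0015,"y":0,"z":-0.0003,"spin":0},{"x":0.0015,"y":0,"z":-0.0003,"spin":0},{"x":0.0015,"y":0,"z":-0.0003,"spin":0},{"x":0,"y":0,"z":0,"spin":0},{"x":0,"y":0,"z":0,"spin":0}]' 0
python3 st.py
python3 - <<'E'
from h import *
snap('side','s12'); crop('s12',(190,130,310,260),'c29',6)
E
```

```text
time_s: 15.38
tool_pos: [0.5561, -0.0054, 0.0705]
ee_rot: [179.9, 0.4, -13.4]
ft_force: [-8.9, 4.3, 4.0]
grip_width: 0.0228
t 15.3833 [ 0.5561 -0.0054  0.0705] [179.9    0.41 -13.43] F [-8.9  4.3  4. ] M [1.11 2.32 0.02] w 0.0228
```

View pics/c29.png

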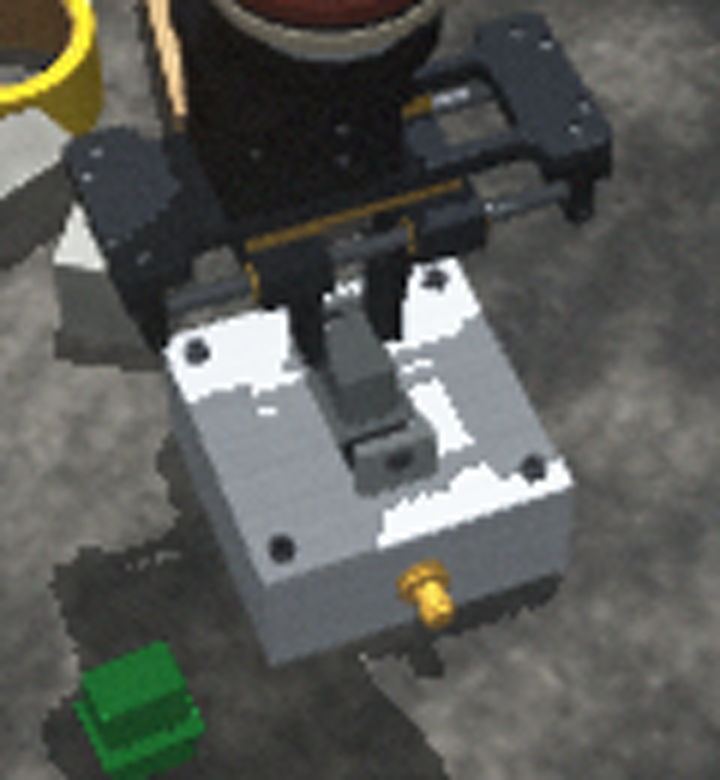

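```bash
python3 - <<'E'
from h import *
snap('wrist','w14'); crop('w14',(170,130,350,270),'c30',4)
E
```

```text
(no output)
```

View pics/c30.png

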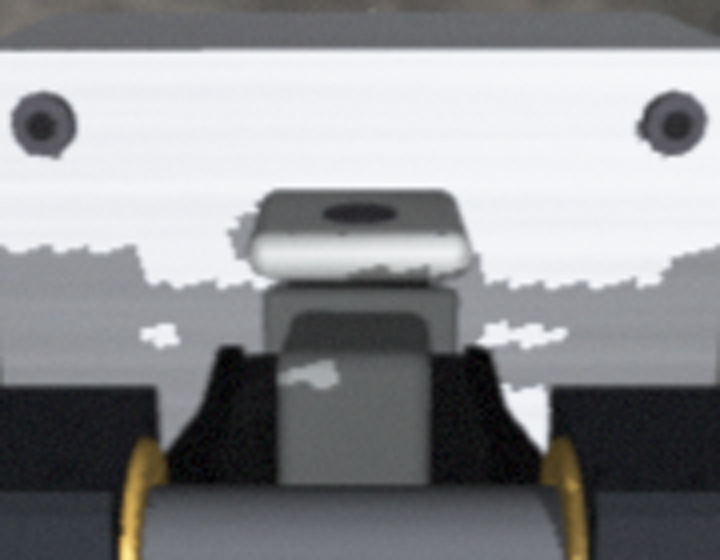

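```bash
cat > tilt2.py <<'E'
# img oy k vtop+ vcollar+ vlugtopfront(+x lug, inner top edge z=.09,x=.034)
import sys
from h import *
from scipy.optimize import least_squares
f=sys.argv[1]; oy,k=float(sys.argv[2]),float(sys.argv[3]); v=np.array([(float(a)+.5)/k-.5+oy for a in sys.argv[4:7]])
a=np.radians(-13.2);c=np.array([.5373,-.001]);ex=np.array([np.cos(a),np.sin(a)])
for z0 in (0,.003,.006,.009,.012):
  def pr(q):
    th,x0,dc=q; out=[]
    for x,z in((.018,.054),(.021,.026)):
        X=x*np.cos(th)+z*np.sin(th)+x0+dc; Z=-x*np.sin(th)+z*np.cos(th)+z0
        out.append(proj(f,np.append(c+X*ex,.04+Z))[1])
    out.append(proj(f,np.append(c+(.034+dc)*ex,.09))[1])
    return np.array(out)
  r=least_squares(lambda q:(pr(q)-v),[0,0,0],x_scale=[.1,.01,.01]); th,x0,dc=r.x
  print('z0',z0,'tilt',np.degrees(th).round(1),'foot x',(x0*1e3).round(1),'cell shift',(dc*1e3).round(1))
E
echo w3; python3 tilt2.py w3 90 4 357 300 248; echo w7;python3 tilt2.py w7 90 4 383 293 187; echo w12;python3 tilt2.py w12 90 4 507 432 388; echo w13; python3 tilt2.py w13 90 4 512 449 437; echo w14; python3 tilt2.py w14 130 4 352 290 277
```

```text
w3
z0 0 tilt -0.1 foot x -0.0 cell shift 0.7
z0 0.003 tilt 0.2 foot x 0.4 cell shift 0.7
z0 0.006 tilt 0.5 foot x 0.9 cell shift 0.7
z0 0.009 tilt 0.8 foot x 1.4 cell shift 0.7
z0 0.012 tilt 1.1 foot x 1.8 cell shift 0.7
w7
z0 0 tilt -9.8 foot x -1.2 cell shift 1.0
z0 0.003 tilt -9.3 foot x -1.0 cell shift 1.0
z0 0.006 tilt -8.8 foot x -0.7 cell shift 1.0
z0 0.009 tilt -8.3 foot x -0.4 cell shift 1.0
z0 0.012 tilt -7.7 foot x -0.1 cell shift 1.0
w12
z0 0 tilt 0.8 foot x -2.3 cell shift 1.5
z0 0.003 tilt 1.3 foot x -1.5 cell shift 1.5
z0 0.006 tilt 1.7 foot x -0.8 cell shift 1.5
z0 0.009 tilt 2.1 foot x -0.0 cell shift 1.5
z0 0.012 tilt 2.6 foot x 0.7 cell shift 1.5
w13
z0 0 tilt 6.0 foot x -0.8 cell shift 2.0
z0 0.003 tilt 6.3 foot x 0.0 cell shift 2.0
z0 0.006 tilt 6.7 foot x 0.9 cell shift 2.0
z0 0.009 tilt 7.0 foot x 1.8 cell shift 2.0
z0 0.012 tilt 7.4 foot x 2.6 cell shift 2.0
w14
z0 0 tilt 6.3 foot x -1.2 cell shift 6.8
z0 0.003 tilt 6.6 foot x -0.3 cell shift 6.8
z0 0.006 tilt 7.0 foot x 0.6 cell shift 6.8
z0 0.009 tilt 7.3 foot x 1.4 cell shift 6.8
z0 0.012 tilt 7.7 foot x 2.3 cell shift 6.8
```

```bash
python3 -m creep '[{"x":0,"y":0,"z":0.0015,"spin":0},{"x":0,"y":0,"z":0.001,"spin":0},{"x":0.0015,"y":0,"z":0,"spin":0},{"x":0.0015,"y":0,"z":0,"spin":0},{"x":0,"y":0,"z":0,"spin":0},{"x":0,"y":0,"z":0,"spin":0}]' 0
python3 st.py
python3 -m creep '[{"x":0.0015,"y":0,"z":0,"spin":0},{"x":0.001,"y":0,"z":0,"spin":0},{"x":0,"y":0,"z":0,"spin":0},{"x":0,"y":0,"z":0,"spin":0}]' 0
python3 st.py
python3 - <<'E'
from h import *
snap('wrist','w15'); crop('w15',(170,130,350,270),'c31',4)
E
```

```text
time_s: 15.98
tool_pos: [0.559, -0.0061, 0.0695]
ee_rot: [179.9, 0.4, -13.4]
ft_force: [-16.2, 3.6, 19.7]
grip_width: 0.0228
t 15.9833 [ 0.559  -0.0061  0.0695] [179.86   0.38 -13.43] F [-16.2   3.6  19.7] M [0.95 3.93 0.05] w 0.0228
time_s: 16.32
tool_pos: [0.5614, -0.0066, 0.0693]
ee_rot: [179.9, 0.4, -13.4]
ft_force: [-15.0, 3.4, 17.7]
grip_width: 0.0228
t 16.3167 [ 0.5614 -0.0066  0.0693] [179.86   0.39 -13.43] F [-15.    3.4  17.7] M [0.97 3.76 0.04] w 0.0228
```

View pics/c31.png

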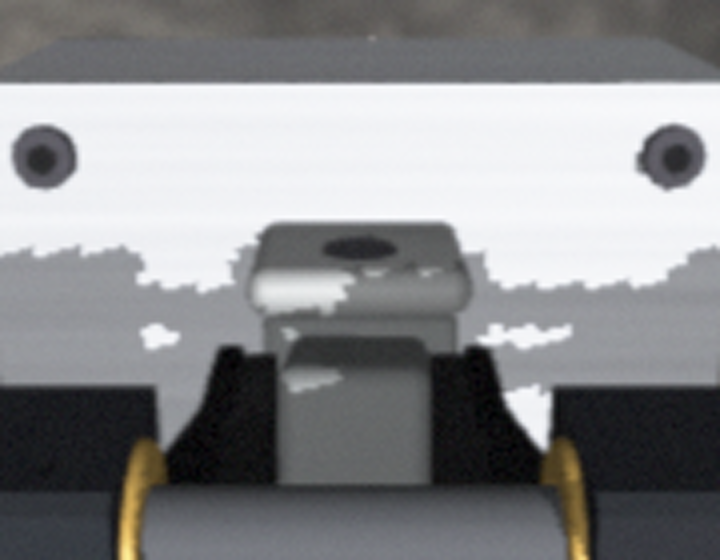

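```bash
python3 tilt2.py w15 130 4 366 316 312
```

```text
z0 0 tilt 11.2 foot x -3.2 cell shift 7.1
z0 0.003 tilt 11.5 foot x -2.2 cell shift 7.1
z0 0.006 tilt 11.8 foot x -1.2 cell shift 7.1
z0 0.009 tilt 12.1 foot x -0.2 cell shift 7.1
z0 0.012 tilt 12.4 foot x 0.8 cell shift 7.1
```

```bash
python3 -m creep '[{"x":-0.003,"y":0,"z":-0.002,"spin":0},{"x":0,"y":0,"z":-0.002,"spin":0},{"x":-0.002,"y":0,"z":0,"spin":0},{"x":-0.004,"y":0,"z":0,"spin":0},{"x":-0.004,"y":0,"z":0,"spin":0},{"x":0,"y":0,"z":0,"spin":0}]' 0.4
python3 st.py
python3 - <<'E'
from h import *
snap('wrist','w16'); crop('w16',(170,130,350,270),'c32',4)
snap('side','s16'); crop('s16',(200,160,300,250),'c33',8)
E
```

```text
time_s: 16.87
tool_pos: [0.5514, -0.0038, 0.0732]
ee_rot: [180.0, 0.0, -13.4]
ft_force: [0.2, -0.6, -0.5]
grip_width: 0.0347
t 16.8667 [ 0.5514 -0.0038  0.0732] [ 1.7998e+02  4.0000e-02 -1.3450e+01] F [ 0.2 -0.6 -0.5] M [ 0.03 -0.04 -0.02] w 0.0347
```

View pics/c32.png

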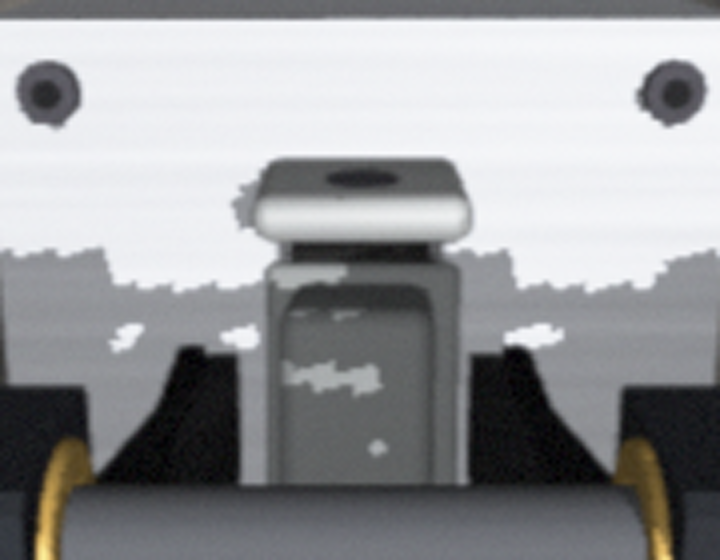

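View pics/c33.png

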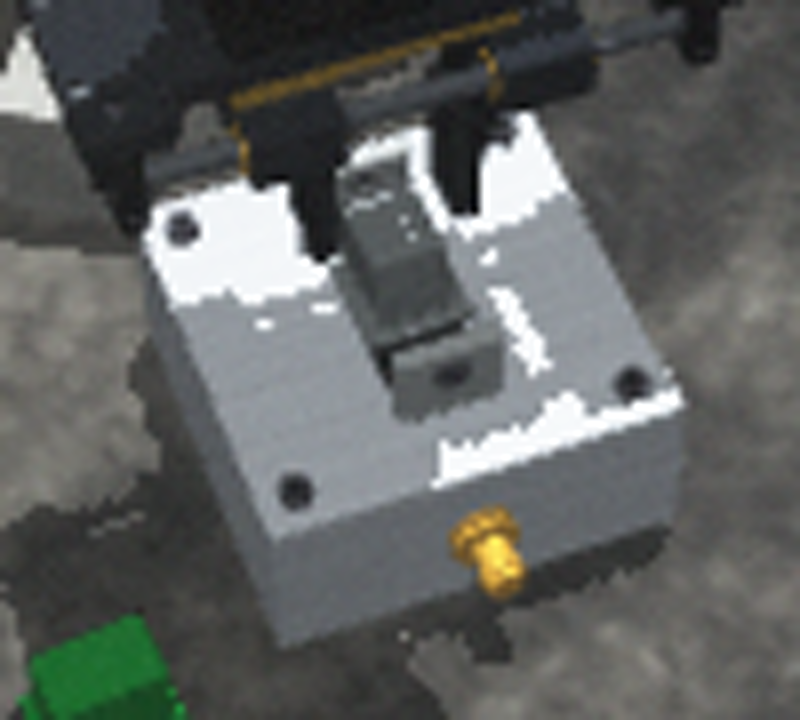

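```bash
python3 tilt2.py w16 130 4 313 265 240
```

```text
z0 0 tilt 8.9 foot x -3.7 cell shift 6.8
z0 0.003 tilt 9.2 foot x -2.9 cell shift 6.8
z0 0.006 tilt 9.5 foot x -2.0 cell shift 6.8
z0 0.009 tilt 9.7 foot x -1.2 cell shift 6.8
z0 0.012 tilt 10.0 foot x -0.4 cell shift 6.8
```

```bash
python3 -m creep '[{"x":-0.006,"y":0,"z":0.001,"spin":0},{"x":0,"y":0,"z":0,"spin":0},{"x":0,"y":0,"z":0,"spin":0},{"x":0,"y":0,"z":0,"spin":0},{"x":0,"y":0,"z":0,"spin":0}]' 0
python3 st.py
python3 -m creep '[{"x":-0.0015,"y":0,"z":0,"spin":0},{"x":-0.0015,"y":0,"z":0,"spin":0},{"x":-0.0015,"y":0,"z":0,"spin":0},{"x":-0.0015,"y":0,"z":0,"spin":0},{"x":0,"y":0,"z":0,"spin":0}]' 0
python3 st.py
```

```text
time_s: 17.38
tool_pos: [0.5462, -0.0026, 0.0723]
ee_rot: [180.0, 0.0, -13.5]
ft_force: [-2.4, -0.7, 0.1]
grip_width: 0.0231
t 17.3833 [ 0.5462 -0.0026  0.0723] [ 1.7998e+02  4.0000e-02 -1.3460e+01] F [-2.4 -0.7  0.1] M [-0.06  0.43 -0.04] w 0.0231
time_s: 17.8
tool_pos: [0.5421, -0.0015, 0.0734]
ee_rot: [-180.0, -0.2, -13.5]
ft_force: [4.6, -3.3, 0.3]
grip_width: 0.0231
t 17.8 [ 0.5421 -0.0015  0.0734] [-179.98   -0.2   -13.46] F [ 4.6 -3.3  0.3] M [-0.68 -1.36  0.03] w 0.0231
```

```bash
python3 -m creep '[{"x":-0.0015,"y":0,"z":0,"spin":0},{"x":-0.0015,"y":0,"z":0,"spin":0},{"x":-0.0015,"y":0,"z":0,"spin":0},{"x":0,"y":0,"z":0,"spin":0}]' 0
python3 -m creep '[{"x":-0.0015,"y":0,"z":0.0002,"spin":0},{"x":-0.0015,"y":0,"z":0.0002,"spin":0},{"x":-0.0015,"y":0,"z":0.0002,"spin":0},{"x":0,"y":0,"z":0,"spin":0}]' 0
python3 st.py
python3 - <<'E'
from h import *
snap('wrist','w17'); crop('w17',(170,100,350,270),'c34',4)
E
```

```text
time_s: 18.13
tool_pos: [0.5389, -0.0005, 0.0742]
ee_rot: [-180.0, -0.3, -13.5]
ft_force: [6.7, -2.3, 3.3]
grip_width: 0.0229
time_s: 18.47
tool_pos: [0.5355, 0.0005, 0.074]
ee_rot: [-179.9, -0.4, -13.5]
ft_force: [9.6, -2.6, 4.3]
grip_width: 0.0231
t 18.4667 [5.355e-01 5.000e-04 7.400e-02] [-179.93   -0.44  -13.48] F [ 9.6 -2.6  4.3] M [-0.83 -2.29 -0.02] w 0.0231
```

View pics/c34.png

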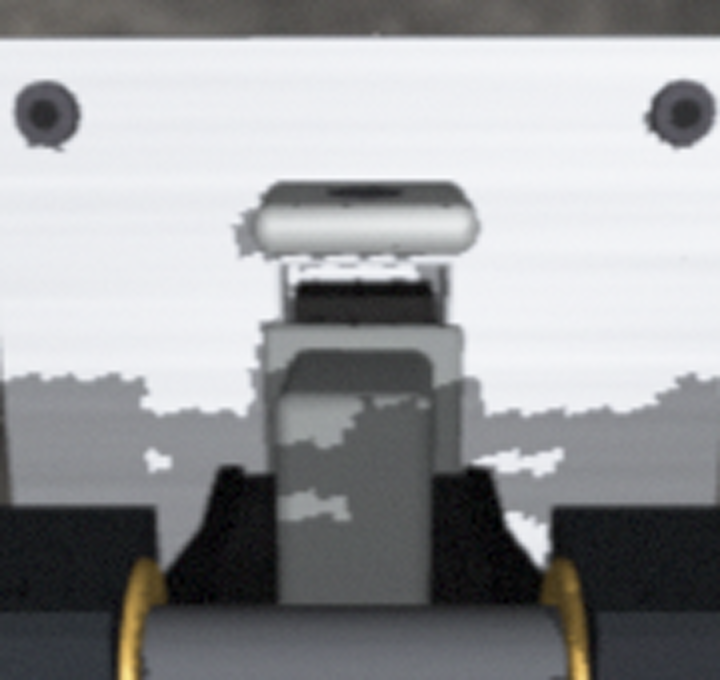

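```bash
python3 tilt2.py w17 100 4 397 326 254
```

```text
z0 0 tilt -1.4 foot x -3.5 cell shift 6.2
z0 0.003 tilt -1.0 foot x -2.9 cell shift 6.2
z0 0.006 tilt -0.6 foot x -2.4 cell shift 6.2
z0 0.009 tilt -0.2 foot x -1.8 cell shift 6.2
z0 0.012 tilt 0.2 foot x -1.2 cell shift 6.2
```

```bash
python3 -m creep '[{"x":-0.0015,"y":0,"z":0.0003,"spin":0},{"x":-0.0015,"y":0,"z":0.0003,"spin":0},{"x":-0.0015,"y":0,"z":0.0002,"spin":0},{"x":0,"y":0,"z":0,"spin":0}]' 0
python3 -m creep '[{"x":-0.0015,"y":0,"z":0,"spin":0},{"x":-0.0015,"y":0,"z":0,"spin":0},{"x":-0.0015,"y":0,"z":0,"spin":0},{"x":0,"y":0,"z":0,"spin":0}]' 0
python3 st.py
python3 - <<'E'
from h import *
snap('wrist','w18'); crop('w18',(170,80,350,270),'c35',4)
E
```

```text
time_s: 18.85
tool_pos: [0.5328, 0.0013, 0.0743]
ee_rot: [-179.9, -0.6, -13.5]
ft_force: [11.2, -4.9, 8.6]
grip_width: 0.023
time_s: 19.18
tool_pos: [0.5286, 0.0025, 0.0745]
ee_rot: [-179.9, -0.6, -13.5]
ft_force: [10.5, -3.9, 10.1]
grip_width: 0.0229
t 19.1833 [0.5286 0.0025 0.0745] [-179.9    -0.65  -13.49] F [10.5 -3.9 10.1] M [-1.02 -2.75  0.06] w 0.0229
```

View pics/c35.png

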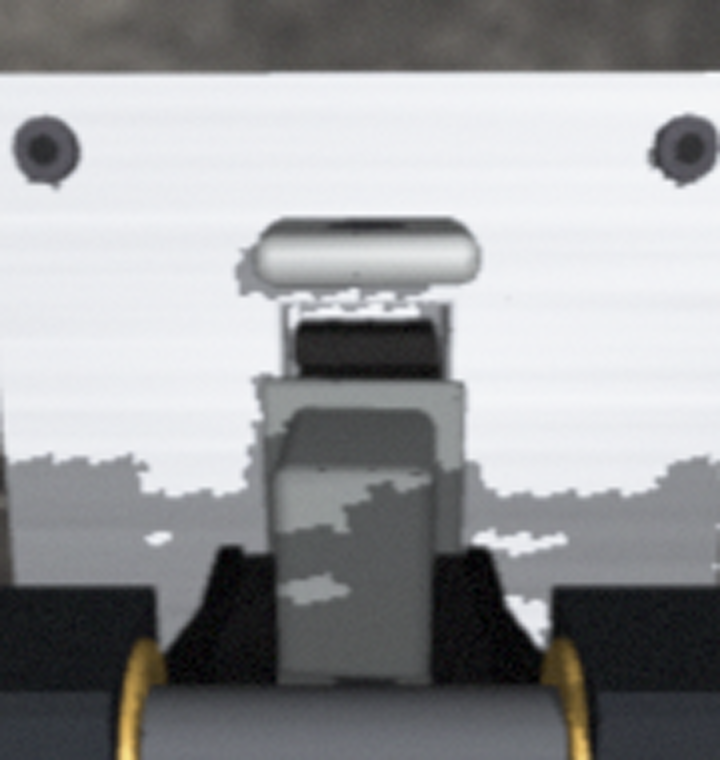

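```bash
python3 tilt2.py w18 80 4 467 381 284; python3 tilt.py w18 80 4 467 677 381
```

```text
z0 0 tilt -7.6 foot x -3.0 cell shift 6.3
z0 0.003 tilt -7.1 foot x -2.6 cell shift 6.3
z0 0.006 tilt -6.6 foot x -2.2 cell shift 6.3
z0 0.009 tilt -6.1 foot x -1.8 cell shift 6.3
z0 0.012 tilt -5.6 foot x -1.4 cell shift 6.3
tilt deg (+ = toward +x) -6.9 foot x,z mm 3.8 4.2 edges z -x,+x 2.2 6.3 res 0.0
```

```bash
python3 -m creep '[{"x":-0.0015,"y":0,"z":0,"spin":0},{"x":-0.0015,"y":0,"z":0,"spin":0},{"x":-0.001,"y":0,"z":0,"spin":0},{"x":0,"y":0,"z":0,"spin":0}]' 0
python3 st.py
python3 - <<'E'
from h import *
snap('wrist','w19'); crop('w19',(170,80,350,270),'c36',4)
snap('side','s19'); crop('s19',(200,160,300,250),'c37',8)
E
```

```text
time_s: 19.57
tool_pos: [0.5245, 0.0035, 0.0745]
ee_rot: [-179.9, -0.6, -13.5]
ft_force: [10.3, -3.7, 12.1]
grip_width: 0.023
t 19.5667 [0.5245 0.0035 0.0745] [-179.9    -0.63  -13.48] F [10.3 -3.7 12.1] M [-0.99 -2.57  0.05] w 0.023
```

View pics/c36.png

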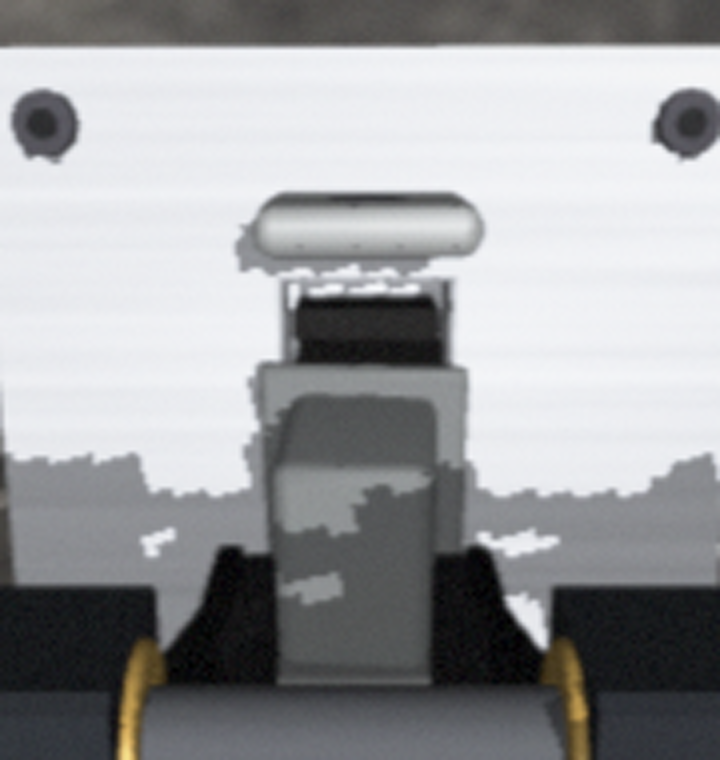

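View pics/c37.png

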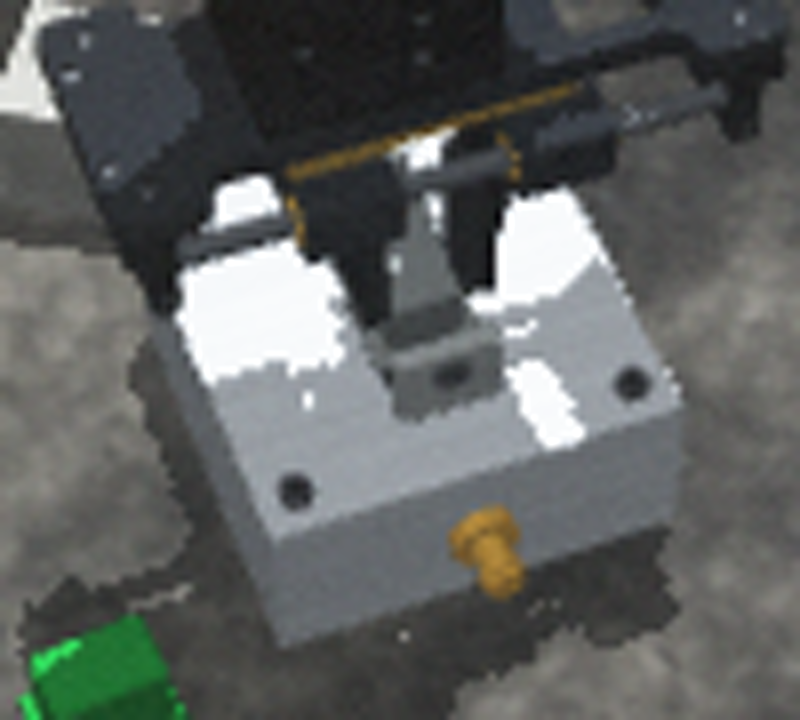

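```bash
python3 tilt2.py w19 80 4 465 366 258
python3 -m creep '[{"x":0.0025,"y":0,"z":-0.0007,"spin":0},{"x":0.0025,"y":0,"z":-0.0007,"spin":0},{"x":0.0025,"y":0,"z":0,"spin":0},{"x":0.002,"y":0,"z":0,"spin":0},{"x":0,"y":0,"z":0,"spin":0}]' 0
python3 st.py
python3 -m creep '[{"x":0.0015,"y":0,"z":0,"spin":0},{"x":0.0015,"y":0,"z":0,"spin":0},{"x":0.0015,"y":0,"z":0,"spin":0},{"x":0,"y":0,"z":0,"spin":0}]' 0
python3 st.py
```

```text
z0 0 tilt -12.6 foot x -1.4 cell shift 5.9
z0 0.003 tilt -12.0 foot x -1.1 cell shift 5.9
z0 0.006 tilt -11.4 foot x -0.7 cell shift 5.9
z0 0.009 tilt -10.8 foot x -0.4 cell shift 5.9
z0 0.012 tilt -10.2 foot x -0.1 cell shift 5.9
time_s: 20.08
tool_pos: [0.5297, 0.0022, 0.0744]
ee_rot: [-180.0, -0.1, -13.4]
ft_force: [-3.5, -0.4, 15.7]
grip_width: 0.0233
t 20.0833 [0.5297 0.0022 0.0744] [-1.7998e+02 -1.3000e-01 -1.3440e+01] F [-3.5 -0.4 15.7] M [-0.24  0.81 -0.03] w 0.0233
time_s: 20.42
tool_pos: [0.5327, 0.0016, 0.074]
ee_rot: [-180.0, 0.0, -13.4]
ft_force: [-7.8, 0.6, 17.8]
grip_width: 0.0231
t 20.4167 [0.5327 0.0016 0.074 ] [-1.800e+02  2.000e-02 -1.343e+01] F [-7.8  0.6 17.8] M [ 0.15  1.95 -0.03] w 0.0231
```

```bash
python3 -m creep '[{"x":0.001,"y":0,"z":-0.001,"spin":0},{"x":0.001,"y":0,"z":-0.001,"spin":0},{"x":0,"y":0,"z":0,"spin":0}]' 0
python3 st.py
python3 -m creep '[{"x":0.0015,"y":0,"z":-0.0006,"spin":0},{"x":0.0015,"y":0,"z":-0.0006,"spin":0},{"x":0.0015,"y":0,"z":-0.0003,"spin":0},{"x":0,"y":0,"z":0,"spin":0}]' 0
python3 st.py
```

```text
time_s: 20.67
tool_pos: [0.5329, 0.0014, 0.0744]
ee_rot: [180.0, 0.2, -13.4]
ft_force: [-7.2, 2.1, 6.6]
grip_width: 0.023
t 20.6667 [0.5329 0.0014 0.0744] [179.99   0.21 -13.4 ] F [-7.2  2.1  6.6] M [0.42 1.79 0.05] w 0.023
time_s: 21.0
tool_pos: [0.5365, 0.0007, 0.0756]
ee_rot: [180.0, 0.3, -13.4]
ft_force: [-9.6, 2.5, 6.7]
grip_width: 0.0232
t 21.0 [0.5365 0.0007 0.0756] [179.98   0.31 -13.39] F [-9.6  2.5  6.7] M [ 0.63  2.42 -0.06] w 0.0232
```

```bash
python3 -m creep '[{"x":0.0015,"y":0,"z":-0.0003,"spin":0},{"x":0.0015,"y":0,"z":-0.0003,"spin":0},{"x":0.0015,"y":0,"z":-0.0002,"spin":0},{"x":0,"y":0,"z":0,"spin":0}]' 0
python3 st.py
python3 - <<'E'
from h import *
snap('wrist','w20'); crop('w20',(170,100,350,270),'c38',4)
E
```

```text
time_s: 21.33
tool_pos: [0.54, -0.0, 0.0763]
ee_rot: [180.0, 0.4, -13.4]
ft_force: [-14.1, 3.2, 10.4]
grip_width: 0.023
t 21.3333 [ 0.54   -0.      0.0763] [179.97   0.41 -13.38] F [-14.1   3.2  10.4] M [ 0.9   3.26 -0.08] w 0.023
```

View pics/c38.png

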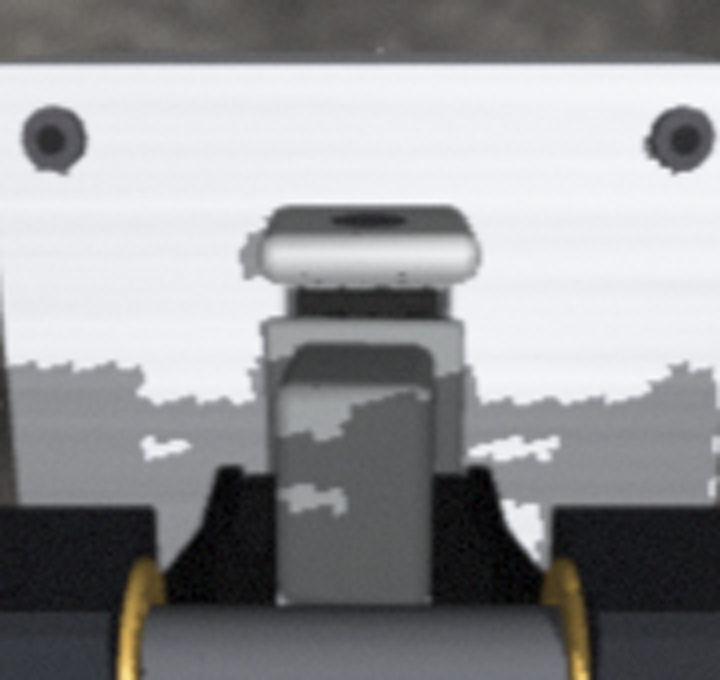

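```bash
python3 tilt2.py w20 100 4 389 321 282
python3 -m creep '[{"x":0.0015,"y":0,"z":-0.0003,"spin":0},{"x":0.0015,"y":0,"z":-0.0003,"spin":0},{"x":0.001,"y":0,"z":-0.0002,"spin":0},{"x":0,"y":0,"z":0,"spin":0}]' 0
python3 st.py
python3 -m creep '[{"x":0.0015,"y":0,"z":-0.0002,"spin":0},{"x":0.0015,"y":0,"z":-0.0002,"spin":0},{"x":0.001,"y":0,"z":-0.0002,"spin":0},{"x":0,"y":0,"z":0,"spin":0}]' 0
python3 st.py
python3 - <<'E'
from h import *
snap('wrist','w21'); crop('w21',(170,100,350,270),'c39',4)
E
```

```text
z0 0 tilt -0.1 foot x 0.5 cell shift 6.3
z0 0.003 tilt 0.3 foot x 1.1 cell shift 6.3
z0 0.006 tilt 0.7 foot x 1.7 cell shift 6.3
z0 0.009 tilt 1.1 foot x 2.3 cell shift 6.3
z0 0.012 tilt 1.4 foot x 2.9 cell shift 6.3
time_s: 21.72
tool_pos: [0.5439, -0.0008, 0.0772]
ee_rot: [180.0, 0.4, -13.4]
ft_force: [-14.2, 4.0, 11.2]
grip_width: 0.0229
t 21.7167 [ 0.5439 -0.0008  0.0772] [179.97   0.4  -13.37] F [-14.2   4.   11.2] M [ 0.89  3.37 -0.07] w 0.0229
time_s: 22.05
tool_pos: [0.5483, -0.0018, 0.0781]
ee_rot: [180.0, 0.4, -13.4]
ft_force: [-13.0, 3.8, 12.1]
grip_width: 0.0234
t 22.05 [ 0.5483 -0.0018  0.0781] [179.99   0.35 -13.37] F [-13.    3.8  12.1] M [ 0.87  3.17 -0.02] w 0.0234
```

View pics/c39.png

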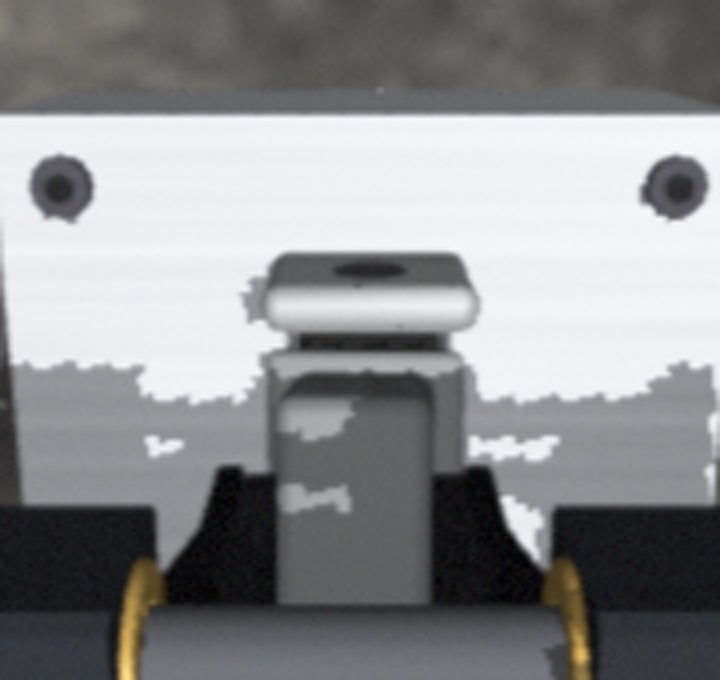

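```bash
python3 tilt2.py w21 100 4 396 352 332
python3 -m creep '[{"x":0.0015,"y":0,"z":-0.0002,"spin":0},{"x":0.0010,"y":0,"z":-0.0002,"spin":0},{"x":0,"y":0,"z":0,"spin":0},{"x":-0.002,"y":0,"z":-0.0007,"spin":0},{"x":-0.002,"y":0,"z":-0.0007,"spin":0},{"x":-0.002,"y":0,"z":-0.0003,"spin":0},{"x":-0.002,"y":0,"z":-0.0003,"spin":0},{"x":-0.002,"y":0,"z":0,"spin":0},{"x":0,"y":0,"z":0,"spin":0}]' 0
python3 st.py
```

```text
z0 0 tilt 8.6 foot x -2.1 cell shift 6.4
z0 0.003 tilt 8.9 foot x -1.3 cell shift 6.4
z0 0.006 tilt 9.1 foot x -0.6 cell shift 6.4
z0 0.009 tilt 9.4 foot x 0.2 cell shift 6.4
z0 0.012 tilt 9.6 foot x 1.0 cell shift 6.4
time_s: 22.85
tool_pos: [0.5442, -0.0016, 0.0805]
ee_rot: [-180.0, -0.0, -13.4]
ft_force: [1.9, 3.1, -9.6]
grip_width: 0.023
t 22.85 [ 0.5442 -0.0016  0.0805] [-1.7997e+02 -4.0000e-02 -1.3440e+01] F [ 1.9  3.1 -9.6] M [ 0.68 -0.68 -0.07] w 0.023
```

```bash
python3 -m creep '[{"x":-0.0015,"y":0,"z":0.0008,"spin":0},{"x":-0.0015,"y":0,"z":0.0003,"spin":0},{"x":-0.0015,"y":0,"z":0,"spin":0},{"x":-0.0015,"y":0,"z":0,"spin":0},{"x":0,"y":0,"z":0,"spin":0}]' 0
python3 st.py
python3 -m creep '[{"x":-0.0015,"y":0,"z":0.0003,"spin":0},{"x":-0.0015,"y":0,"z":0.0003,"spin":0},{"x":-0.0015,"y":0,"z":0.0002,"spin":0},{"x":0,"y":0,"z":0,"spin":0}]' 0
python3 st.py
python3 - <<'E'
from h import *
snap('wrist','w22'); crop('w22',(170,100,350,270),'c40',4)
snap('side','s22'); crop('s22',(200,160,300,250),'c41',8)
E
```

```text
time_s: 23.27
tool_pos: [0.5408, -0.0009, 0.0812]
ee_rot: [-180.0, -0.3, -13.5]
ft_force: [7.7, 1.3, -1.6]
grip_width: 0.0232
t 23.2667 [ 0.5408 -0.0009  0.0812] [-179.95   -0.32  -13.48] F [ 7.7  1.3 -1.6] M [ 0.23 -1.89 -0.02] w 0.0232
time_s: 23.6
tool_pos: [0.5379, -0.0004, 0.0815]
ee_rot: [-180.0, -0.5, -13.5]
ft_force: [8.0, -1.1, 4.4]
grip_width: 0.0233
t 23.6 [ 5.379e-01 -4.000e-04  8.150e-02] [-179.96   -0.5   -13.49] F [ 8.  -1.1  4.4] M [-0.17 -2.23  0.05] w 0.0233
```

View pics/c40.png

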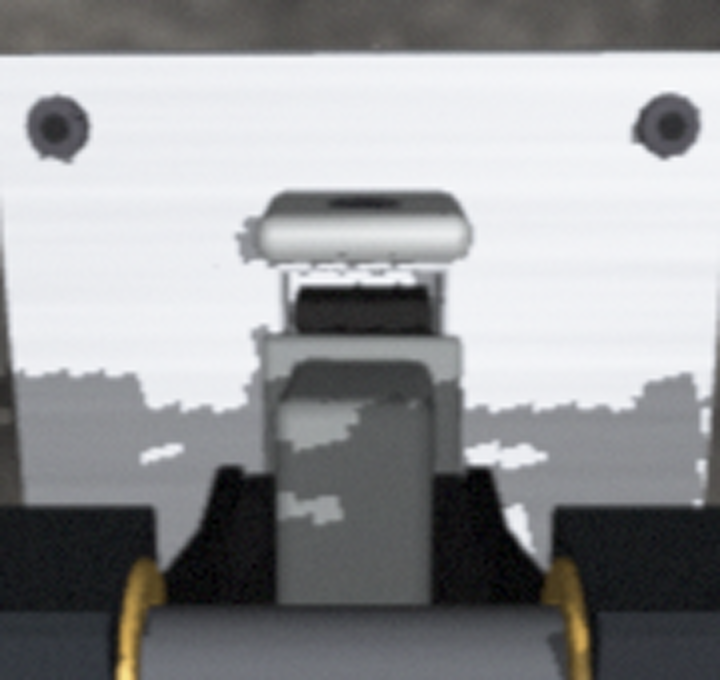

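View pics/c41.png

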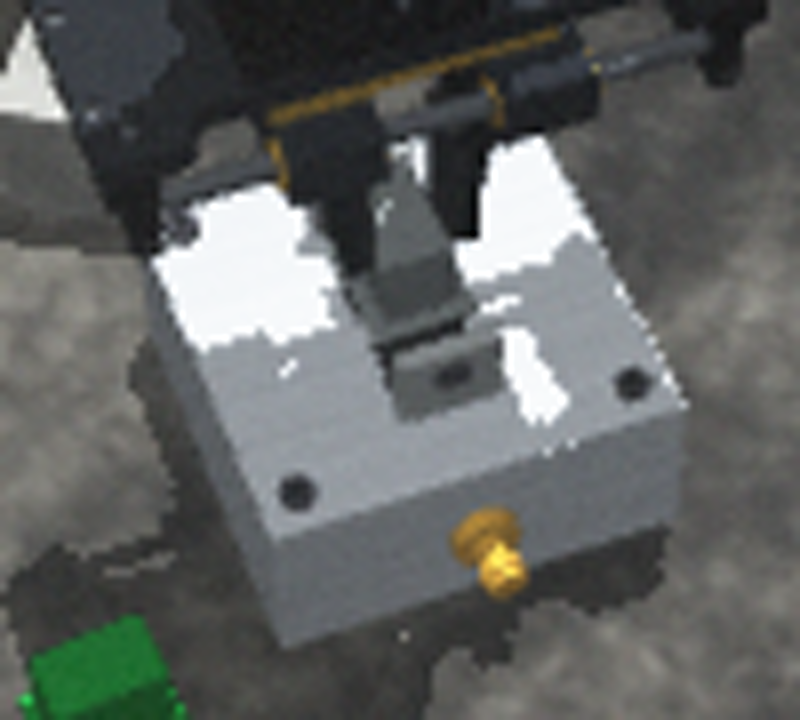

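```bash
python3 -m creep '[{"x":-0.0015,"y":0,"z":0,"spin":0},{"x":-0.0015,"y":0,"z":0,"spin":0},{"x":-0.0015,"y":0,"z":0,"spin":0},{"x":-0.0015,"y":0,"z":0,"spin":0},{"x":0,"y":0,"z":0,"spin":0}]' 0
python3 st.py
python3 -m creep '[{"x":-0.0015,"y":0,"z":0,"spin":0},{"x":-0.0015,"y":0,"z":0,"spin":0},{"x":-0.001,"y":0,"z":0,"spin":0},{"x":0,"y":0,"z":0,"spin":0}]' 0
python3 st.py
python3 - <<'E'
from h import *
snap('wrist','w23'); crop('w23',(170,80,350,270),'c42',4)
E
```

```text
time_s: 24.12
tool_pos: [0.5325, 0.0007, 0.0819]
ee_rot: [-180.0, -0.6, -13.5]
ft_force: [8.9, -1.7, 7.0]
grip_width: 0.0233
t 24.1167 [0.5325 0.0007 0.0819] [-179.97   -0.55  -13.51] F [ 8.9 -1.7  7. ] M [-0.53 -2.2   0.07] w 0.0233
time_s: 24.45
tool_pos: [0.5288, 0.0016, 0.0822]
ee_rot: [-180.0, -0.6, -13.5]
ft_force: [8.5, -1.7, 9.9]
grip_width: 0.0234
t 24.45 [0.5288 0.0016 0.0822] [-179.96   -0.57  -13.51] F [ 8.5 -1.7  9.9] M [-0.49 -1.99  0.03] w 0.0234
```

View pics/c42.png

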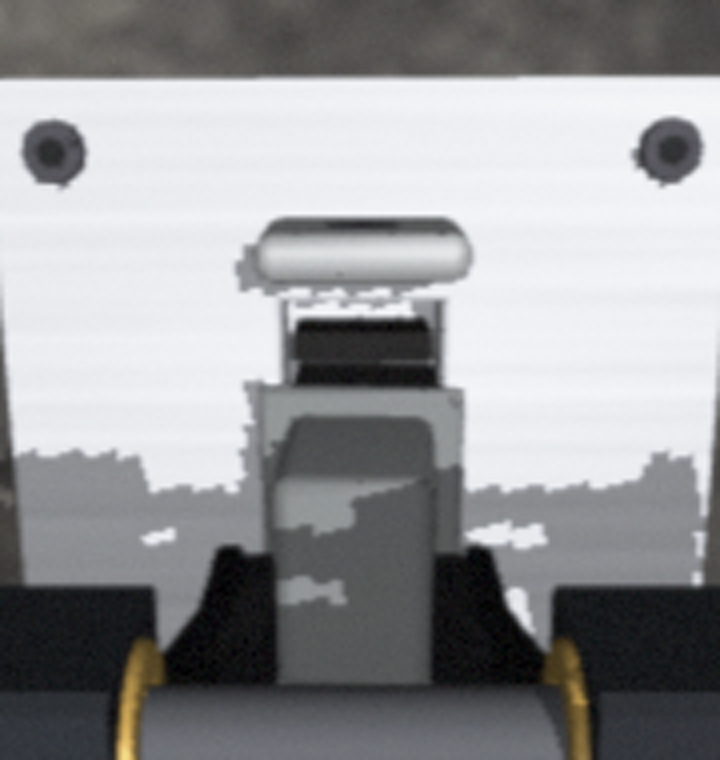

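```bash
python3 tilt2.py w23 80 4 476 388 284 | tail -2
python3 -m creep '[{"x":-0.0015,"y":0,"z":0,"spin":0},{"x":-0.0015,"y":0,"z":0,"spin":0},{"x":0,"y":0,"z":0,"spin":0},{"x":0.0025,"y":0,"z":-0.0007,"spin":0},{"x":0.0025,"y":0,"z":-0.0007,"spin":0},{"x":0.0025,"y":0,"z":-0.0006,"spin":0},{"x":0.002,"y":0,"z":-0.0005,"spin":0},{"x":0.002,"y":0,"z":-0.0004,"spin":0},{"x":0,"y":0,"z":0,"spin":0}]' 0
python3 st.py
python3 -m creep '[{"x":0.0015,"y":0,"z":-0.0004,"spin":0},{"x":0.0015,"y":0,"z":-0.0004,"spin":0},{"x":0.0015,"y":0,"z":-0.0004,"spin":0},{"x":0,"y":0,"z":0,"spin":0}]' 0
python3 st.py
```

```text
z0 0.009 tilt -7.7 foot x -2.7 cell shift 5.6
z0 0.012 tilt -7.2 foot x -2.3 cell shift 5.6
time_s: 25.25
tool_pos: [0.5319, 0.001, 0.0813]
ee_rot: [180.0, 0.1, -13.4]
ft_force: [-3.4, 0.0, 2.9]
grip_width: 0.0234
t 25.25 [0.5319 0.001  0.0813] [ 1.7999e+02  9.0000e-02 -1.3450e+01] F [-3.4  0.   2.9] M [ 0.1   0.85 -0.02] w 0.0234
time_s: 25.58
tool_pos: [0.5372, -0.0001, 0.0828]
ee_rot: [-180.0, -0.0, -13.5]
ft_force: [-0.8, 1.1, 1.4]
grip_width: 0.0233
t 25.5833 [ 5.372e-01 -1.000e-04  8.280e-02] [-1.7999e+02 -2.0000e-02 -1.3450e+01] F [-0.8  1.1  1.4] M [ 0.21  0.43 -0.01] w 0.0233
```

```bash
python3 - <<'E'
from h import *
snap('wrist','w24'); crop('w24',(170,80,350,270),'c43',4)
snap('side','s24'); crop('s24',(200,160,300,250),'c44',8)
E
```

```text
(no output)
```

View pics/c43.png

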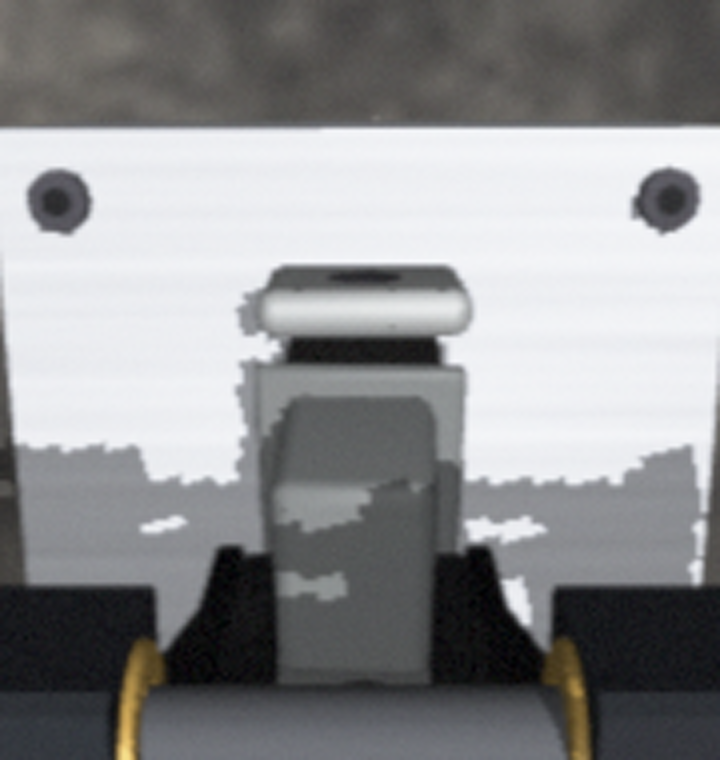

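View pics/c44.png

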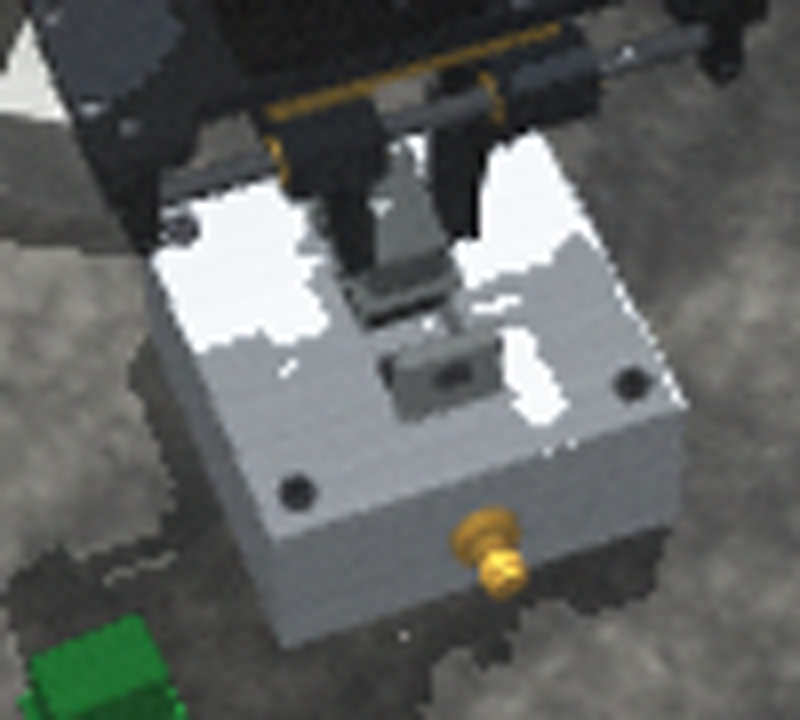

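```bash
python3 -m creep '[{"x":0,"y":0,"z":-0.001,"spin":0},{"x":0,"y":0,"z":-0.001,"spin":0},{"x":0,"y":0,"z":0,"spin":0}]' 0
python3 st.py
python3 -m creep '[{"x":-0.001,"y":0,"z":-0.001,"spin":0},{"x":-0.001,"y":0,"z":-0.001,"spin":0},{"x":0,"y":0,"z":0,"spin":0}]' 0
python3 st.py
```

```text
time_s: 25.93
tool_pos: [0.537, -0.0002, 0.085]
ee_rot: [-180.0, -0.0, -13.4]
ft_force: [-0.5, 0.1, -1.0]
grip_width: 0.0236
t 25.9333 [ 5.37e-01 -2.00e-04  8.50e-02] [-1.7999e+02 -4.0000e-02 -1.3450e+01] F [-0.5  0.1 -1. ] M [0.04 0.03 0.03] w 0.0236
time_s: 26.18
tool_pos: [0.5348, 0.0004, 0.087]
ee_rot: [-180.0, -0.0, -13.4]
ft_force: [-0.8, -0.5, -0.4]
grip_width: 0.0233
t 26.1833 [5.348e-01 4.000e-04 8.700e-02] [-1.800e+02 -1.000e-02 -1.344e+01] F [-0.8 -0.5 -0.4] M [ 0.02  0.02 -0.01] w 0.0233
```

```bash
python3 -m creep '[{"x":0,"y":0,"z":-0.006,"spin":0},{"x":0,"y":0,"z":-0.01,"spin":0},{"x":0,"y":0,"z":-0.015,"spin":0},{"x":0,"y":0,"z":-0.015,"spin":0},{"x":0,"y":0,"z":-0.015,"spin":0},{"x":0,"y":0,"z":-0.01,"spin":0},{"x":0,"y":0,"z":0,"spin":0}]' 0
python3 st.py 0.434 -0.2594 0.15 -15
python3 - <<'E'
from h import *
snap('wrist','w25'); crop('w25',(130,60,380,270),'c45',3)
snap('side','s25')
E
```

```text
time_s: 26.77
tool_pos: [0.5364, 0.0005, 0.1607]
ee_rot: [-180.0, -0.2, -13.5]
ft_force: [0.2, 0.8, -1.3]
grip_width: 0.0233
t 26.7667 [5.364e-01 5.000e-04 1.607e-01] [-179.96   -0.24  -13.45] F [ 0.2  0.8 -1.3] M [0.06 0.04 0.02] w 0.0233
tool dx -0.0391 dy 0.2766 dz 0.0107 spin 0.027
```

View pics/c45.png

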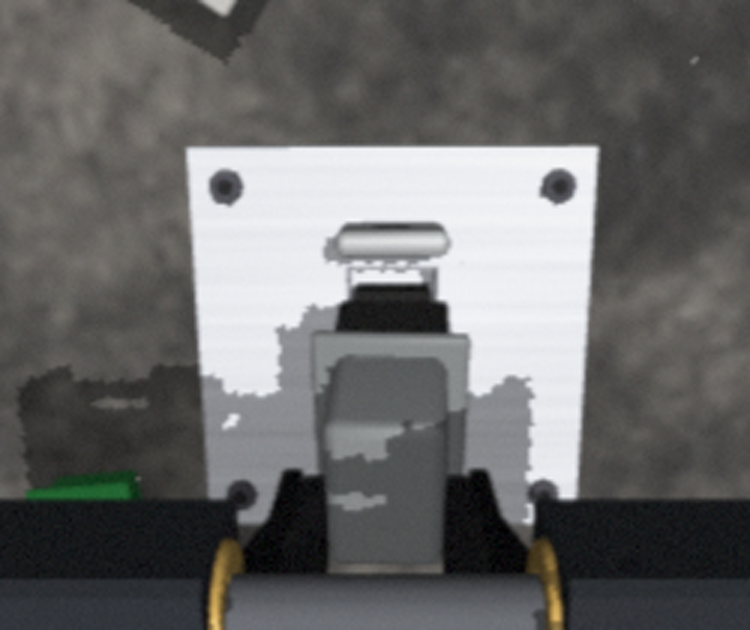

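View pics/s25.png

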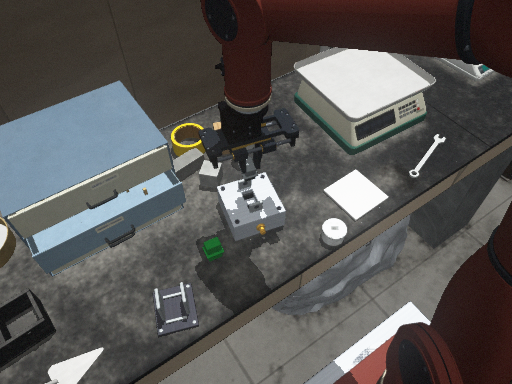

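```bash
python3 -m creep '[{"x":-0.002,"y":0.015,"z":0,"spin":0},{"x":-0.0046,"y":0.0327,"z":0,"spin":0},{"x":-0.0046,"y":0.0327,"z":0,"spin":0},{"x":-0.0046,"y":0.0327,"z":0,"spin":0},{"x":-0.0046,"y":0.0327,"z":0,"spin":0},{"x":-0.0046,"y":0.0327,"z":0.01,"spin":0},{"x":-0.0046,"y":0.0327,"z":0.01,"spin":0},{"x":-0.0046,"y":0.0327,"z":0.01,"spin":0},{"x":-0.0046,"y":0.0327,"z":0.01,"spin":0},{"x":0,"y":0,"z":0.01,"spin":0},{"x":0,"y":0,"z":0,"spin":0},{"x":0,"y":0,"z":0,"spin":0}]' 0
python3 st.py 0.434 -0.2594 0.06 -13.4
python3 - <<'E'
from h import *
print(bot.read_state()['joint_pos'].round(1))
snap('side','s26'); snap('top','t26')
E
```

```text
time_s: 27.87
tool_pos: [0.4321, -0.2587, 0.1067]
ee_rot: [-179.9, 0.1, -13.5]
ft_force: [0.1, 0.1, -0.4]
grip_width: 0.0233
t 27.8667 [ 0.4321 -0.2587  0.1067] [-1.7992e+02  1.3000e-01 -1.3450e+01] F [ 0.1  0.1 -0.4] M [ 0.05  0.07 -0.03] w 0.0233
tool dx 0.002 dy 0.0002 dz 0.0467 spin -0.0009
[ 45.2   7.8 -20.7 109.7   3.   63.2 -80.1]
```

View pics/s26.png

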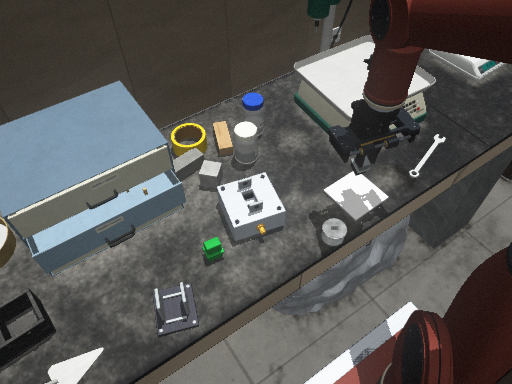

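View pics/t26.png

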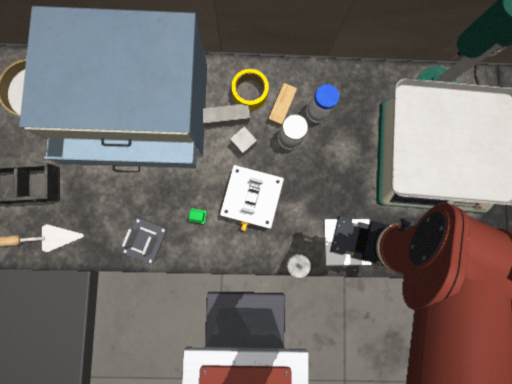

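```bash
python3 -m creep '[{"x":0.002,"y":0,"z":0.012,"spin":0},{"x":0,"y":0,"z":0.014,"spin":0},{"x":0,"y":0,"z":0.014,"spin":0},{"x":0,"y":0,"z":0.012,"spin":0},{"x":0,"y":0,"z":0.006,"spin":0},{"x":0,"y":0,"z":0,"spin":0},{"x":0,"y":0,"z":0,"spin":0}]' 0
python3 -m creep '[{"x":0,"y":0,"z":0.0015,"spin":0},{"x":0,"y":0,"z":0.0015,"spin":0},{"x":0,"y":0,"z":0,"spin":0}]' 0
python3 -m creep '[{"x":0,"y":0,"z":0.0015,"spin":0},{"x":0,"y":0,"z":0.0015,"spin":0},{"x":0,"y":0,"z":0,"spin":0}]' 0
python3 - <<'E'
from h import *
snap('side','s27'); crop('s27',(310,110,420,230),'c46',6)
E
```

```text
time_s: 28.55
tool_pos: [0.4348, -0.2598, 0.0497]
ee_rot: [-180.0, 0.0, -13.4]
ft_force: [0.3, 0.2, 0.1]
grip_width: 0.0233
time_s: 28.8
tool_pos: [0.4349, -0.2602, 0.047]
ee_rot: [180.0, -0.0, -13.5]
ft_force: [-0.0, 0.6, -1.3]
grip_width: 0.0234
time_s: 29.05
tool_pos: [0.4346, -0.2601, 0.0436]
ee_rot: [-180.0, 0.0, -13.5]
ft_force: [0.6, 0.6, -0.1]
grip_width: 0.0231
```

View pics/c46.png

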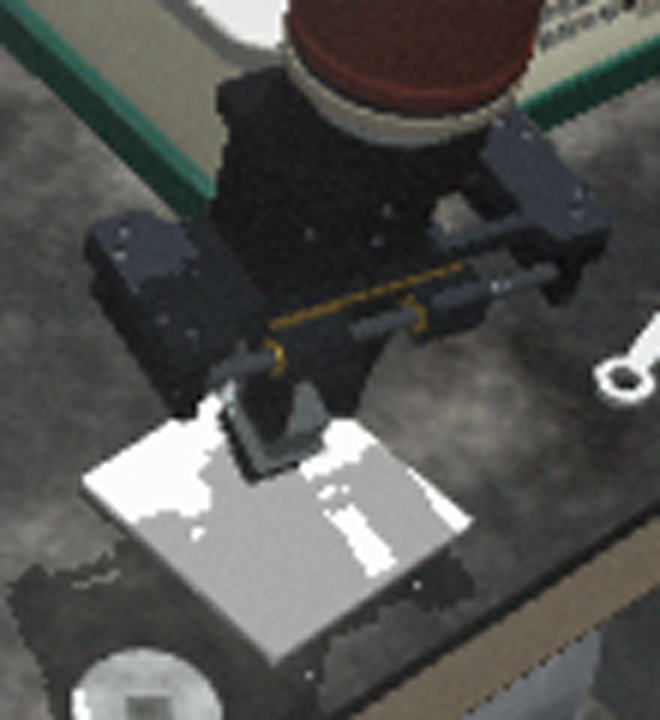

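```bash
python3 -m creep '[{"x":0,"y":0,"z":0.0015,"spin":0},{"x":0,"y":0,"z":0.0015,"spin":0},{"x":0,"y":0,"z":0,"spin":0}]' 0
python3 -m creep '[{"x":0,"y":0,"z":0.0015,"spin":0},{"x":0,"y":0,"z":0.001,"spin":0},{"x":0,"y":0,"z":0,"spin":0}]' 0
python3 st.py
```

```text
time_s: 29.35
tool_pos: [0.4345, -0.26, 0.0404]
ee_rot: [-180.0, 0.0, -13.4]
ft_force: [-1.3, 0.5, -1.0]
grip_width: 0.0234
time_s: 29.6
tool_pos: [0.4346, -0.26, 0.038]
ee_rot: [-180.0, 0.0, -13.4]
ft_force: [0.6, 0.4, -2.0]
grip_width: 0.0232
t 29.6 [ 0.4346 -0.26    0.038 ] [-1.7999e+02  2.0000e-02 -1.3450e+01] F [ 0.6  0.4 -2. ] M [0.05 0.04 0.02] w 0.0232
```

```bash
python3 -m creep '[{"x":0,"y":0,"z":0.0012,"spin":0},{"x":0,"y":0,"z":0.001,"spin":0},{"x":0,"y":0,"z":0,"spin":0}]' 0
python3 -m creep '[{"x":0,"y":0,"z":0.0012,"spin":0},{"x":0,"y":0,"z":0.001,"spin":0},{"x":0,"y":0,"z":0,"spin":0}]' 0
python3 st.py
python3 - <<'E'
from h import *
snap('side','s28'); crop('s28',(310,110,420,230),'c47',6)
E
```

```text
time_s: 29.85
tool_pos: [0.4352, -0.2604, 0.0365]
ee_rot: [180.0, -0.1, -13.5]
ft_force: [0.3, 0.6, 5.3]
grip_width: 0.023
time_s: 30.1
tool_pos: [0.4364, -0.2609, 0.0361]
ee_rot: [179.9, -0.2, -13.5]
ft_force: [-4.0, 2.0, 19.4]
grip_width: 0.0233
t 30.1 [ 0.4364 -0.2609  0.0361] [179.93  -0.19 -13.46] F [-4.   2.  19.4] M [ 0.63  1.02 -0.01] w 0.0233
```

View pics/c47.png

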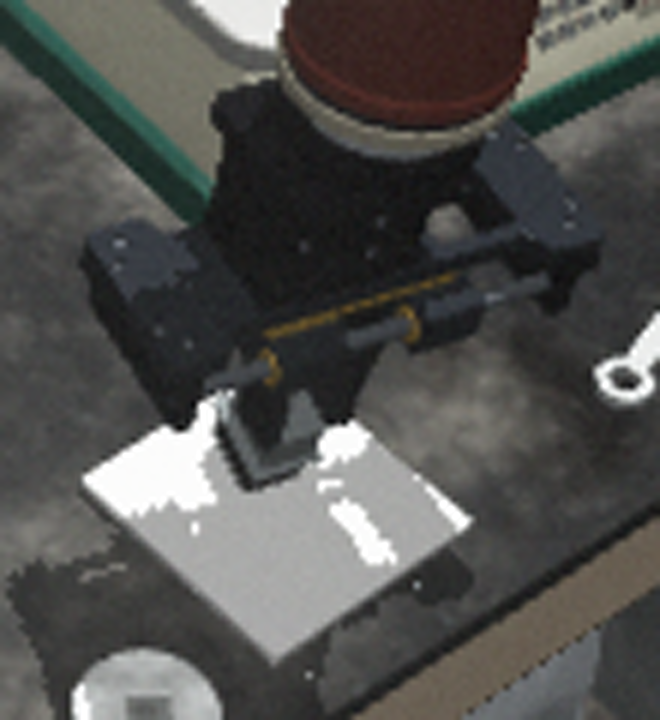

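```bash
python3 -m creep '[{"x":0,"y":0,"z":-0.0014,"spin":0},{"x":0,"y":0,"z":0,"spin":0}]' 0
python3 -m creep '[{"x":0,"y":0,"z":0,"spin":0},{"x":0,"y":0,"z":0,"spin":0},{"x":0,"y":0,"z":0,"spin":0},{"x":0,"y":0,"z":0,"spin":0},{"x":0,"y":0,"z":0,"spin":0}]' 0.6
python3 -m creep '[{"x":0,"y":0,"z":-0.02,"spin":0},{"x":0,"y":0,"z":-0.03,"spin":0},{"x":0,"y":0,"z":-0.03,"spin":0},{"x":0,"y":0,"z":0,"spin":0.05},{"x":0,"y":0,"z":0,"spin":0}]' 1
python3 - <<'E'
from h import *
print(bot.read_state()['joint_pos'].round(1))
snap('side','s29'); crop('s29',(310,110,420,230),'c48',5);snap('wrist','w29')
E
```

```text
time_s: 30.32
tool_pos: [0.4354, -0.2605, 0.0364]
ee_rot: [180.0, -0.1, -13.5]
ft_force: [-2.0, 0.3, 8.8]
grip_width: 0.023
time_s: 30.73
tool_pos: [0.4345, -0.26, 0.035]
ee_rot: [-180.0, 0.0, -13.5]
ft_force: [-0.8, -0.4, 0.3]
grip_width: 0.0476
time_s: 31.15
tool_pos: [0.4357, -0.2607, 0.1169]
ee_rot: [179.9, -0.2, -16.5]
ft_force: [-0.9, 0.4, -0.2]
grip_width: 0.0778
[ 45.    7.4 -20.5 108.8   2.9  64.1 -83. ]
```

View pics/c48.png

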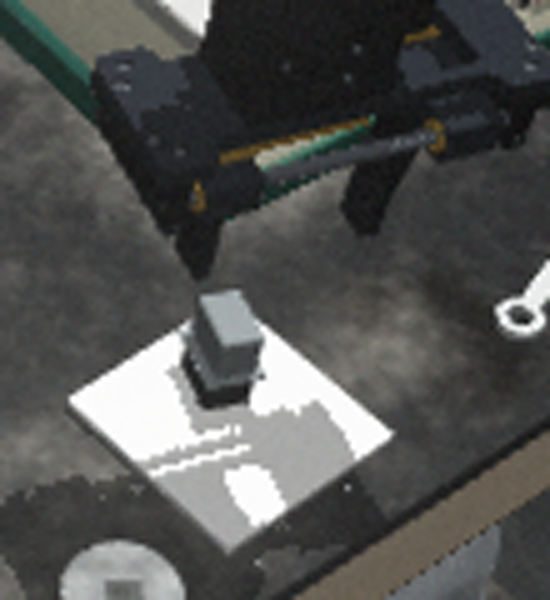

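View pics/w29.png

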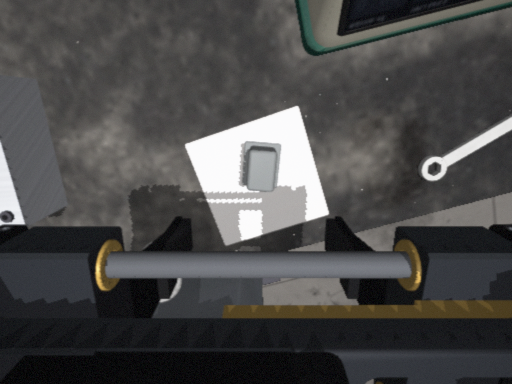

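```bash
python3 - <<'E'
from h import *
crop('w29',(225,125,305,205),'c49',8)
E
```

```text
(no output)
```

View pics/c49.png

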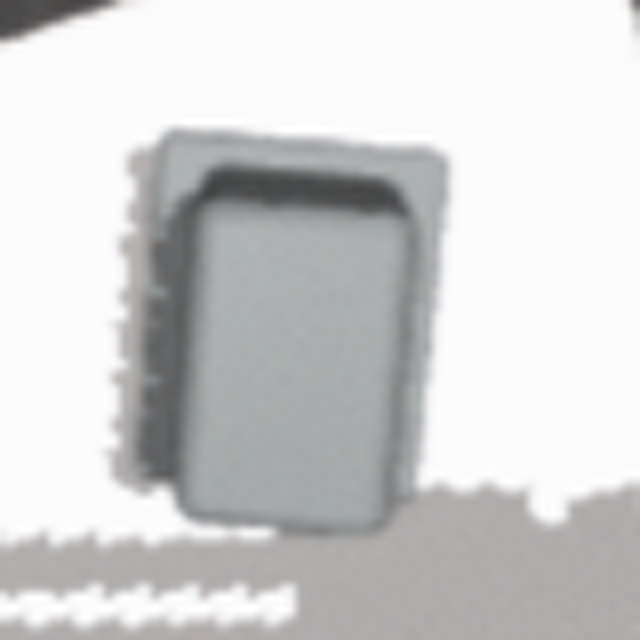

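```bash
python3 - <<'E'
from m1 import *
rep('top',pts('w29',[(193,200),(415,212),(395,530),(182,518)],(225,125),8,.062))
E
python3 st.py
```

```text
top c [ 0.4549 -0.2702] edges [22.9 34.3 22.9 34.2] ang [-109.4  161.2   70.4  -18.7]
t 31.25 [ 0.4342 -0.2599  0.1146] [-1.7999e+02  5.0000e-02 -1.6240e+01] F [ 0.3 -0.3 -0.8] M [0.06 0.02 0.03] w 0.0837
```

```bash
python3 - <<'E'
from m1 import *
rep('side top',pts('s29',[(200,296),(242,290),(264,338),(222,350)],(310,110),5,.062))
rep('tile w29',pts('w29',[(0,0),(113*1-0,0)],(186,145),1,.008))
for uv in((186,145),(298,107),(328,213),(226,245)): print(toplane('w29',uv,.008).round(4))
E
```

```text
side top c [ 0.4529 -0.2668] edges [22.4 32.7 23.5 36.4] ang [-114.3  156.3   74.7  -25. ]
tile w29 c [ 0.4736 -0.2562] edges [113.8 113.8] ang [-106.3   73.7]
[ 0.4895 -0.2015  0.008 ]
[ 0.4938 -0.3188  0.008 ]
[ 0.3779 -0.323   0.008 ]
[ 0.3724 -0.2058  0.008 ]
```

```bash
python3 -m creep '[{"x":0,"y":0,"z":0,"spin":-0.12},{"x":0,"y":0,"z":0,"spin":-0.12},{"x":0,"y":0,"z":0,"spin":-0.12},{"x":0,"y":0,"z":0,"spin":-0.12},{"x":0,"y":0,"z":0,"spin":-0.12},{"x":0,"y":0,"z":0,"spin":-0.12},{"x":0,"y":0,"z":0,"spin":-0.12},{"x":0,"y":0,"z":0,"spin":-0.12},{"x":0,"y":0,"z":0,"spin":-0.12},{"x":0,"y":0,"z":0,"spin":-0.12},{"x":0,"y":0,"z":0,"spin":-0.12},{"x":0,"y":0,"z":0,"spin":-0.12},{"x":0,"y":0,"z":0,"spin":-0.08},{"x":0,"y":0,"z":0,"spin":0},{"x":0,"y":0,"z":0,"spin":0}]' 1
python3 st.py 0.454 -0.2685 0.1146 71
python3 - <<'E'
from h import *
snap('wrist','w30')
E
```

```text
time_s: 32.5
tool_pos: [0.434, -0.2598, 0.1142]
ee_rot: [-179.9, -0.0, 70.7]
ft_force: [-0.3, -0.1, -0.3]
grip_width: 0.0874
t 32.5 [ 0.434  -0.2598  0.1142] [-1.7989e+02 -4.0000e-02  7.0660e+01] F [-0.3 -0.1 -0.3] M [-0.02 -0.05  0.02] w 0.0874
tool dx -0.0016 dy 0.0217 dz -0.0004 spin -0.0059
```

View pics/w30.png

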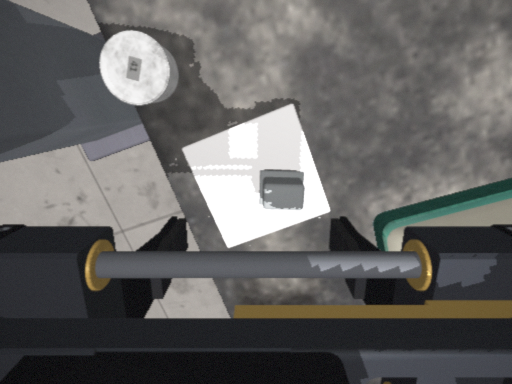

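```bash
python3 - <<'E'
from h import *
crop('w30',(245,155,320,225),'c50',8)
E
```

```text
(no output)
```

View pics/c50.png

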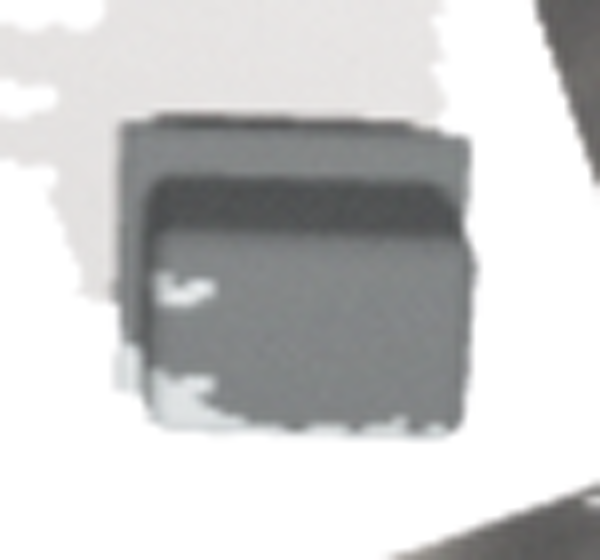

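```bash
python3 - <<'E'
from m1 import *
rep('top',pts('w30',[(154,226),(472,236),(463,436),(150,428)],(245,155),8,.062))
E
python3 st.py 0.4545 -0.2685 0.0365 71
```

```text
top c [ 0.4546 -0.2686] edges [33.7 22.6 34.  22.7] ang [ -21.2 -109.3  159.2   69.9]
t 32.55 [ 0.4342 -0.2598  0.1144] [-1.7991e+02 -3.0000e-02  7.0630e+01] F [ 1.3  0.8 -0.5] M [ 0.02 -0.06  0.03] w 0.0873
tool dx -0.0015 dy 0.022 dz 0.0779 spin -0.0064
```

```bash
python3 -m creep '[{"x":-0.0015,"y":0.011,"z":0,"spin":0.01},{"x":0,"y":0.011,"z":0,"spin":0},{"x":0,"y":0,"z":0.01,"spin":0},{"x":0,"y":0,"z":0.02,"spin":0},{"x":0,"y":0,"z":0.02,"spin":0},{"x":0,"y":0,"z":0.018,"spin":0},{"x":0,"y":0,"z":0.0095,"spin":0},{"x":0,"y":0,"z":0,"spin":0},{"x":0,"y":0,"z":0,"spin":0}]' 0.8
python3 st.py 0.4545 -0.2685 0.0365 70
python3 - <<'E'
from h import *
snap('wrist','w31');crop('w31',(120,80,400,270),'c51',2.8); snap('side','s31'); crop('s31',(310,110,420,230),'c52',5)
E
```

```text
time_s: 33.3
tool_pos: [0.455, -0.2686, 0.0375]
ee_rot: [-179.9, -0.0, 70.2]
ft_force: [0.2, 0.1, 0.2]
grip_width: 0.0695
t 33.3 [ 0.455  -0.2686  0.0375] [-1.7995e+02 -3.0000e-02  7.0210e+01] F [0.2 0.1 0.2] M [-0.02 -0.08  0.02] w 0.0695
tool dx -0.0001 dy -0.0005 dz 0.001 spin 0.0037
```

View pics/c51.png

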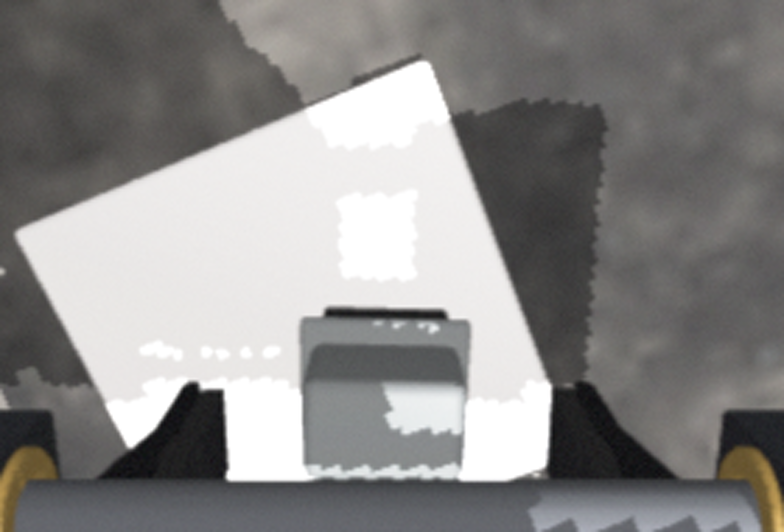

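View pics/c52.png

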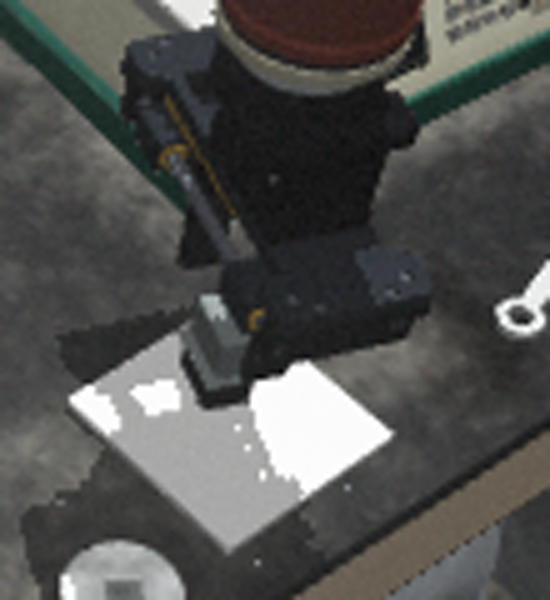

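```bash
python3 -m creep '[{"x":0,"y":0,"z":0.001,"spin":0},{"x":0,"y":0,"z":0,"spin":0},{"x":0,"y":0,"z":0,"spin":0},{"x":0,"y":0,"z":0,"spin":0},{"x":0,"y":0,"z":0,"spin":0},{"x":0,"y":0,"z":0,"spin":0},{"x":0,"y":0,"z":0,"spin":0},{"x":0,"y":0,"z":0,"spin":0},{"x":0,"y":0,"z":0,"spin":0}]' 0
python3 -m creep '[{"x":0,"y":0,"z":0,"spin":0},{"x":0,"y":0,"z":0,"spin":0}]' 0
python3 st.py
```

```text
time_s: 34.15
tool_pos: [0.4549, -0.2689, 0.0368]
ee_rot: [180.0, 0.0, 70.2]
ft_force: [-0.4, 1.0, 2.4]
grip_width: 0.0353
time_s: 34.32
tool_pos: [0.455, -0.2689, 0.0368]
ee_rot: [180.0, 0.0, 70.2]
ft_force: [-1.0, 0.6, 1.8]
grip_width: 0.0347
t 34.3167 [ 0.455  -0.2689  0.0368] [180.    0.   70.2] F [-1.   0.6  1.8] M [0.02 0.11 0.  ] w 0.0347
```

```bash
python3 -m creep '[{"x":0,"y":0,"z":-0.01,"spin":0},{"x":0,"y":0,"z":-0.024,"spin":0},{"x":0,"y":0,"z":-0.03,"spin":0},{"x":0,"y":0,"z":-0.03,"spin":0},{"x":0,"y":0,"z":-0.03,"spin":0},{"x":0.015,"y":-0.004,"z":-0.02,"spin":0},{"x":0.0325,"y":-0.009,"z":0,"spin":0},{"x":0.0325,"y":-0.009,"z":0,"spin":0},{"x":0.0325,"y":-0.009,"z":0,"spin":0},{"x":0.0325,"y":-0.009,"z":0,"spin":0},{"x":0.0325,"y":-0.009,"z":0,"spin":0},{"x":0.0325,"y":-0.009,"z":0,"spin":0},{"x":0.0325,"y":-0.009,"z":0,"spin":0},{"x":0,"y":0,"z":0,"spin":0}]' 0
python3 st.py 0.4224 0.2738 0.19 70.5
python3 - <<'E'
from h import *
print(bot.read_state()['joint_pos'].round(1))
snap('side','s32');snap('top','t32')
E
```

```text
time_s: 35.48
tool_pos: [0.4742, -0.0105, 0.1819]
ee_rot: [180.0, -0.1, 70.7]
ft_force: [1.2, 0.0, -0.5]
grip_width: 0.0347
t 35.4833 [ 0.4742 -0.0105  0.1819] [ 1.7995e+02 -1.2000e-01  7.0690e+01] F [ 1.2  0.  -0.5] M [ 0.   -0.12  0.03] w 0.0347
tool dx 0.2512 dy -0.1429 dz -0.0081 spin 0.0033
[ 36.3   1.3 -40.3 107.3   0.8  71.6 -23.5]
```

View pics/s32.png

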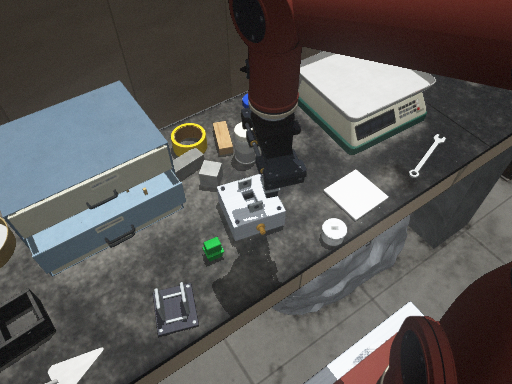

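```bash
python3 -m creep '[{"x":0.015,"y":-0.01,"z":0,"spin":0},{"x":0.027,"y":-0.019,"z":0,"spin":0},{"x":0.027,"y":-0.019,"z":0,"spin":0},{"x":0.027,"y":-0.019,"z":0,"spin":0},{"x":0.027,"y":-0.019,"z":0,"spin":0},{"x":0.027,"y":-0.019,"z":0,"spin":0},{"x":0.027,"y":-0.019,"z":0,"spin":0},{"x":0.013,"y":-0.019,"z":0,"spin":0},{"x":0,"y":0,"z":0,"spin":0},{"x":0,"y":0,"z":0,"spin":0}]' 0
python3 st.py 0.4224 0.2738 0.19 70.5
python3 - <<'E'
from h import *
print(bot.read_state()['joint_pos'].round(1))
snap('wrist','w33')
E
```

```text
time_s: 36.42
tool_pos: [0.4038, 0.209, 0.1811]
ee_rot: [180.0, 0.0, 70.3]
ft_force: [0.4, -0.9, -0.4]
grip_width: 0.0353
t 36.4167 [0.4038 0.209  0.1811] [1.7997e+02 2.0000e-02 7.0270e+01] F [ 0.4 -0.9 -0.4] M [-0.06 -0.07 -0.02] w 0.0353
tool dx 0.0673 dy -0.0044 dz -0.0089 spin -0.0041
[ 23.2  -1.1 -54.4 109.1  -0.9  71.5 -50.6]
```

View pics/w33.png

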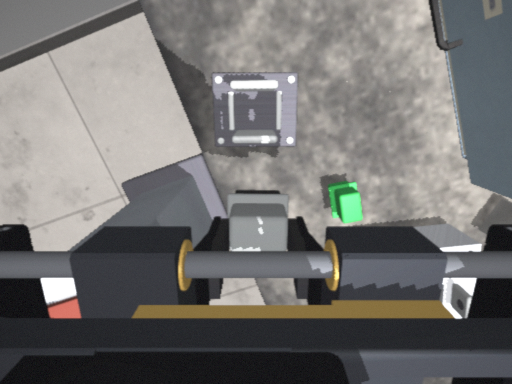

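```bash
python3 - <<'E'
from h import *
crop('w33',(205,60,305,160),'c53',7)
E
```

```text
(no output)
```

View pics/c53.png

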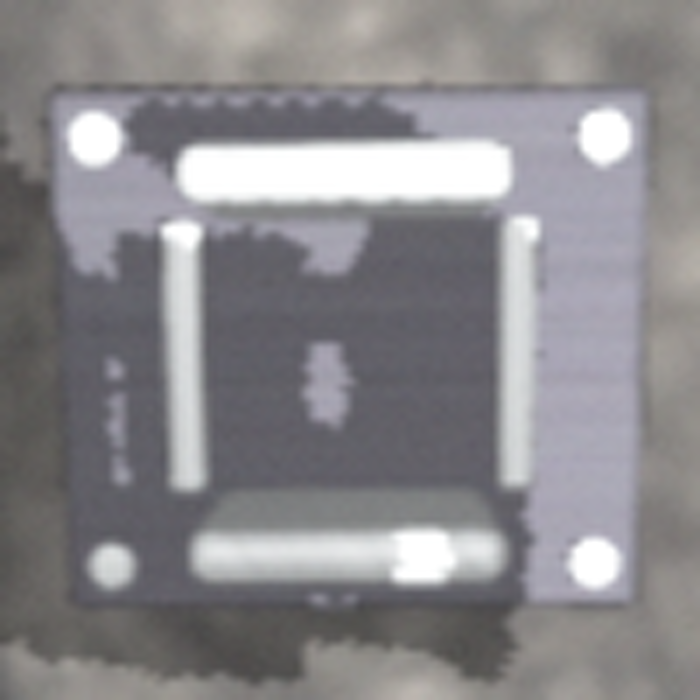

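```bash
python3 - <<'E'
from m1 import *
o=(205,60)
rep('base',pts('w33',[(52,92),(647,92),(636,603),(72,603)],o,7,.008))
rep('cheeks outer',pts('w33',[(178,141),(513,141),(507,582),(190,582)],o,7,.074))
rep('ribs inner',pts('w33',[(200,230),(500,225),(500,485),(207,485)],o,7,.014))
rep('bolts',pts('w33',[(95,138),(605,135),(595,562),(112,566)],o,7,.011))
E
python3 st.py 0.4224 0.2738 0.12 70.5
```

```text
base c [0.4236 0.2728] edges [98.  84.2 99.4 84.2] ang [ -19.7 -108.9  160.3   70.2]
cheeks outer c [0.4235 0.2728] edges [45.3 59.5 45.4 59.4] ang [ -19.7 -109.4  160.3   70.4]
ribs inner c [0.4235 0.2725] edges [49.5 42.2 50.  41.4] ang [ -18.8 -108.7  160.3   70.6]
bolts c [0.4236 0.2728] edges [83.8 69.8 84.  70. ] ang [ -19.4 -109.3  160.8   70.5]
t 36.4667 [0.4044 0.208  0.1809] [1.7997e+02 3.0000e-02 7.0150e+01] F [ 0.3 -0.3 -0.9] M [-0.04 -0.1   0.05] w 0.035
tool dx 0.068 dy -0.0054 dz 0.0609 spin -0.0061
```

```bash
python3 st.py 0.4235 0.2728 0.12 70.5|tail -1
python3 -m creep '[{"x":0.017,"y":-0.001,"z":0,"spin":-0.006},{"x":0.017,"y":-0.001,"z":0,"spin":0},{"x":0.017,"y":-0.001,"z":0,"spin":0},{"x":0.0165,"y":-0.001,"z":0,"spin":0},{"x":0,"y":0,"z":0.02,"spin":0},{"x":0,"y":0,"z":0.02,"spin":0},{"x":0,"y":0,"z":0.01,"spin":0},{"x":0,"y":0,"z":0,"spin":0},{"x":0,"y":0,"z":0,"spin":0}]' 0
python3 st.py 0.4235 0.2728 0.04 70.5
python3 - <<'E'
from h import *
snap('side','s34'); crop('s34',(120,190,240,345),'c54',4.5);snap('wrist','w34')
crop('w34',(150,90,370,270),'c55',3.5)
E
```

```text
tool dx 0.0675 dy -0.004 dz 0.0609 spin -0.0061
time_s: 37.22
tool_pos: [0.4231, 0.273, 0.1308]
ee_rot: [-180.0, 0.0, 70.5]
ft_force: [0.2, -0.1, 0.4]
grip_width: 0.035
t 37.2167 [0.4231 0.273  0.1308] [-1.7996e+02  5.0000e-02  7.0450e+01] F [ 0.2 -0.1  0.4] M [-0.05 -0.06 -0.03] w 0.035
tool dx -0.0 dy 0.0005 dz 0.0908 spin -0.0008
```

View pics/c54.png

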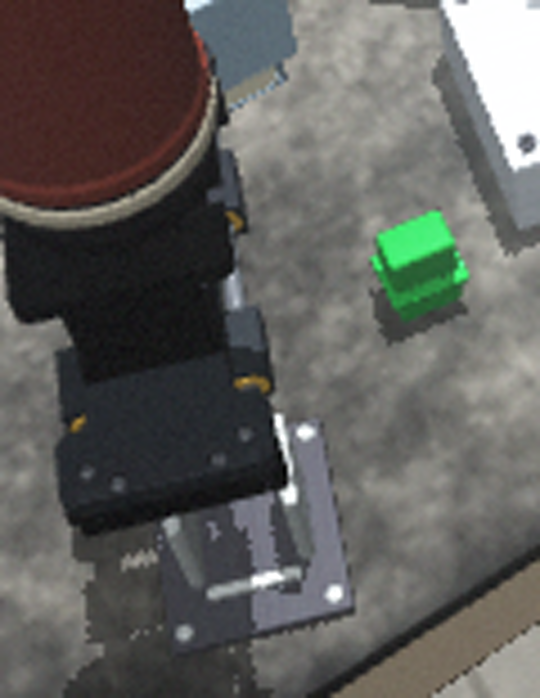

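View pics/c55.png

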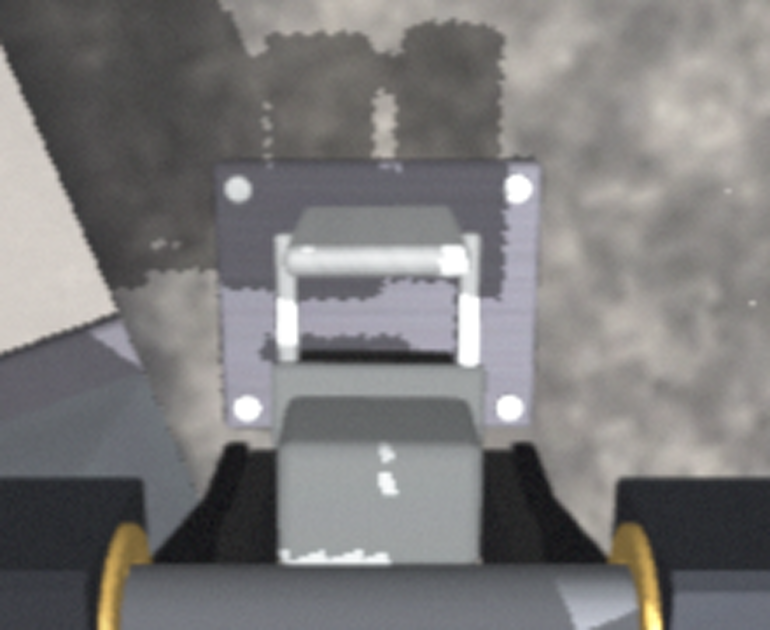

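```bash
python3 - <<'E'
from h import *
a=np.radians(70.45);tx=np.array([np.cos(a),np.sin(a)]);ty=np.array([np.sin(a),-np.cos(a)]);c=np.array([.4231,.273])
for n,x,y,z in(('top edge',.012,0,.1308+.0255),('topfar',-.012,0,.1308+.0255),('collar edge',.017,0,.1308-.0025),('L',.012,-.018,.1308+.0255),('R',.012,.018,.1308+.0255),('foot',.013,0,.1308-.0285)):
    p=proj('w34',np.append(c+x*tx+y*ty,z));print(n,((p-[150,90])*3.5).round(0))
E
```

```text
top edge [374. 439.]
topfar [374. 567.]
collar edge [374. 361.]
L [267. 439.]
R [480. 439.]
foot [374. 344.]
```

```bash
python3 -m creep '[{"x":0.0005,"y":0.0005,"z":0.01,"spin":0},{"x":0,"y":0,"z":0.015,"spin":0},{"x":0,"y":0,"z":0.015,"spin":0},{"x":0,"y":0,"z":0.01,"spin":0},{"x":0,"y":0,"z":0,"spin":0}]' 0
python3 -m creep '[{"x":0,"y":0,"z":0.01,"spin":0},{"x":0,"y":0,"z":0.01,"spin":0},{"x":0,"y":0,"z":0.01,"spin":0},{"x":0,"y":0,"z":0.006,"spin":0},{"x":0,"y":0,"z":0,"spin":0},{"x":0,"y":0,"z":0,"spin":0}]' 0
python3 st.py 0.4235 0.2728 0.0368 70.5
```

```text
time_s: 37.73
tool_pos: [0.4224, 0.2736, 0.079]
ee_rot: [-179.9, 0.1, 70.5]
ft_force: [-0.5, -0.7, -1.0]
grip_width: 0.0353
time_s: 38.23
tool_pos: [0.423, 0.2745, 0.0445]
ee_rot: [-180.0, 0.0, 70.6]
ft_force: [-0.5, -0.0, -0.6]
grip_width: 0.035
t 38.2333 [0.423  0.2745 0.0445] [-1.7996e+02  2.0000e-02  7.0560e+01] F [-0.5 -0.  -0.6] M [ 0.05 -0.06  0.03] w 0.035
tool dx -0.0014 dy 0.001 dz 0.0077 spin 0.0011
```

```bash
python3 -m creep '[{"x":-0.001,"y":0.0005,"z":0.002,"spin":0},{"x":0,"y":0,"z":0.002,"spin":0},{"x":0,"y":0,"z":0.0015,"spin":0},{"x":0,"y":0,"z":0,"spin":0}]' 0
python3 -m creep '[{"x":0,"y":0,"z":0.001,"spin":0},{"x":0,"y":0,"z":0.001,"spin":0},{"x":0,"y":0,"z":0,"spin":0}]' 0
python3 - <<'E'
from h import *
snap('wrist','w35')
crop('w35',(150,90,370,270),'c56',3.5)
E
```

```text
time_s: 38.57
tool_pos: [0.4234, 0.2732, 0.0392]
ee_rot: [180.0, 0.0, 70.5]
ft_force: [0.4, 0.2, -1.2]
grip_width: 0.0348
time_s: 38.82
tool_pos: [0.4234, 0.2733, 0.0372]
ee_rot: [-180.0, 0.0, 70.5]
ft_force: [1.2, 0.5, -0.6]
grip_width: 0.0351
```

View pics/c56.png

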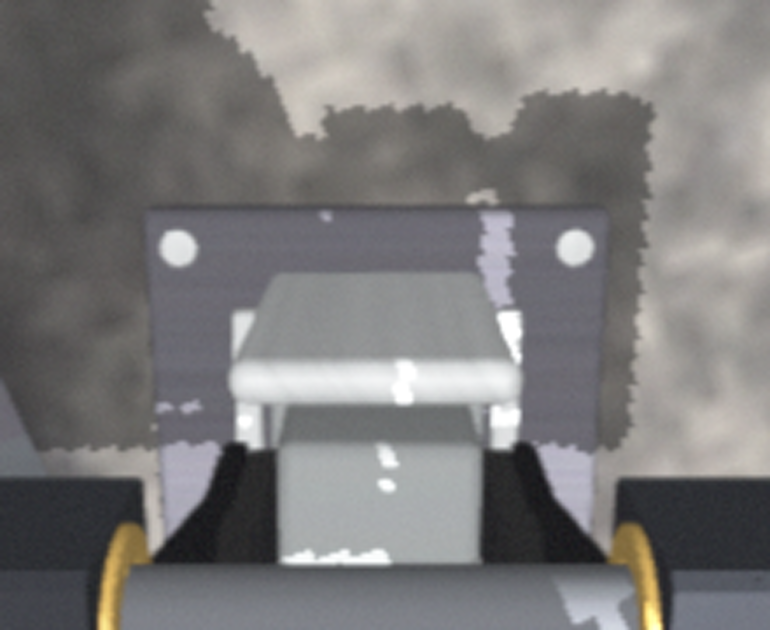

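Between the cheeks (cheek top at row ~380, stopper edge ~445, centred at column ~380). Lower to contact.

```bash
python3 -m creep '[{"x":0,"y":0,"z":0.0006,"spin":0},{"x":0,"y":0,"z":0.0006,"spin":0},{"x":0,"y":0,"z":0,"spin":0}]' 0
python3 st.py
```

```text
time_s: 39.12
tool_pos: [0.4236, 0.2739, 0.0368]
ee_rot: [180.0, -0.0, 70.6]
ft_force: [-3.0, -0.8, 7.1]
grip_width: 0.0352
t 39.1167 [0.4236 0.2739 0.0368] [ 1.7997e+02 -3.0000e-02  7.0560e+01] F [-3.  -0.8  7.1] M [-0.25  0.46 -0.03] w 0.0352
```

```bash
python3 -m creep '[{"x":0,"y":0,"z":-0.0008,"spin":0},{"x":0,"y":0,"z":0,"spin":0},{"x":0,"y":0,"z":0,"spin":0},{"x":0,"y":0,"z":0,"spin":0},{"x":0,"y":0,"z":0,"spin":0},{"x":0,"y":0,"z":0,"spin":0}]' 0.75
python3 -m creep '[{"x":0,"y":0,"z":-0.01,"spin":0},{"x":0,"y":0,"z":-0.02,"spin":0},{"x":0,"y":0,"z":-0.025,"spin":0},{"x":0,"y":0,"z":-0.025,"spin":0},{"x":0,"y":0,"z":-0.025,"spin":0},{"x":-0.03,"y":0,"z":-0.02,"spin":0},{"x":-0.03,"y":0,"z":-0.02,"spin":0},{"x":-0.03,"y":0,"z":0,"spin":0},{"x":-0.03,"y":0,"z":0,"spin":0},{"x":0,"y":0,"z":0,"spin":0},{"x":0,"y":0,"z":0,"spin":0}]' 0.75
python3 - <<'E'
from h import *
snap('wrist','w36');snap('side','s36');snap('top','t36')
crop('s36',(120,190,310,345),'c57',4)
crop('w36',(130,40,330,230),'c58',4)
E
```

```text
time_s: 39.62
tool_pos: [0.4234, 0.2733, 0.0368]
ee_rot: [-180.0, 0.0, 70.5]
ft_force: [-0.1, 0.1, 0.1]
grip_width: 0.0631
time_s: 40.53
tool_pos: [0.3835, 0.1589, 0.1827]
ee_rot: [179.9, 0.1, 70.4]
ft_force: [-0.2, -0.6, 0.2]
grip_width: 0.0653
```

View pics/c57.png

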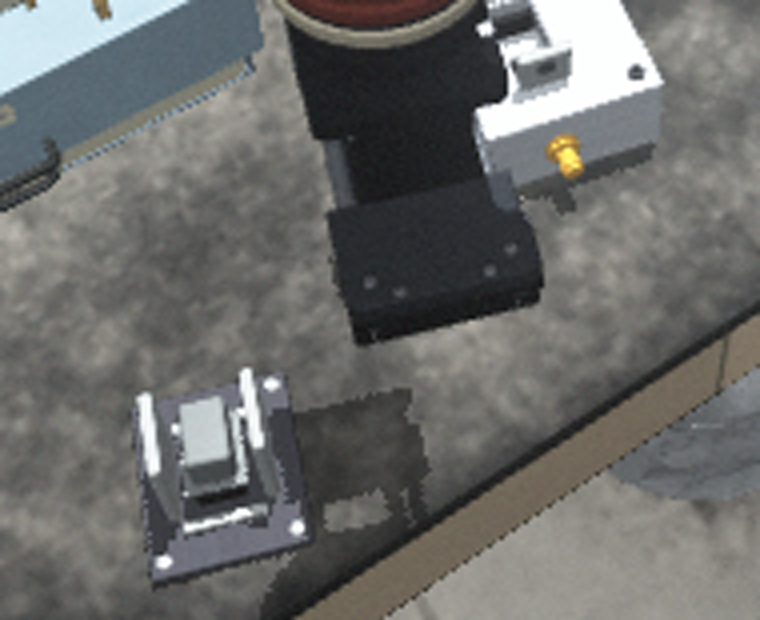

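View pics/c58.png

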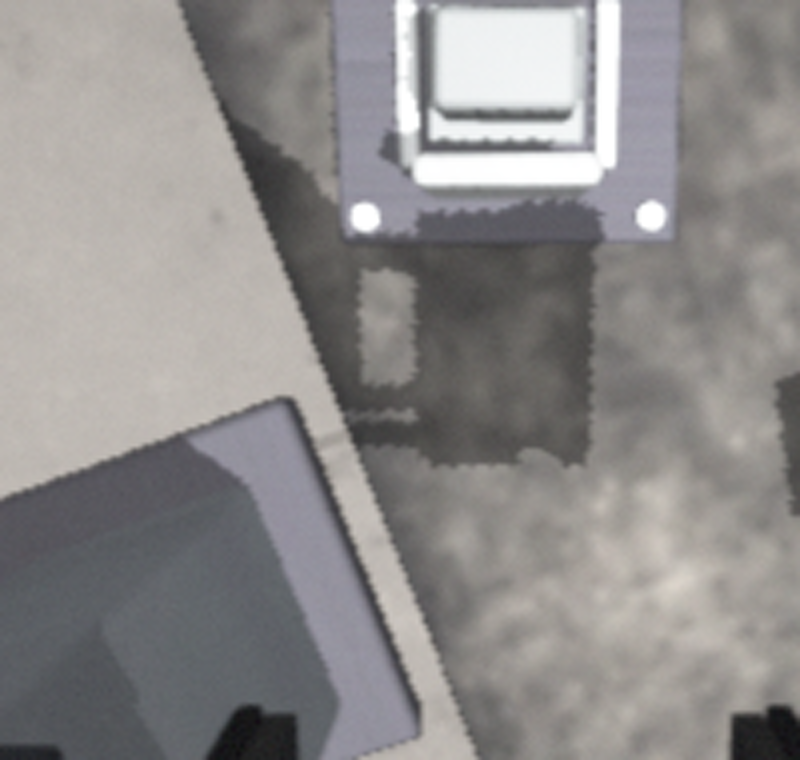

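View pics/t36.png

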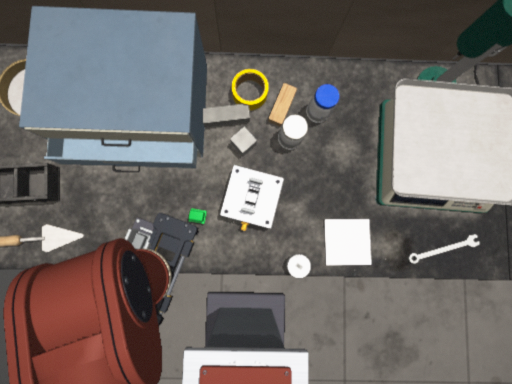

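```bash
python3 - <<'E'
from m1 import *
rep('stopper top',pts('w36',[(433,8),(582,8),(580,114),(436,110)],(130,40),4,.062))
crop('t36',(200,150,300,250),'c59',6)
E
```

```text
stopper top c [0.4235 0.2721] edges [35.7 23.6 35.3 22.7] ang [ -19.6 -109.8  159.    71.2]
```

View pics/c59.png

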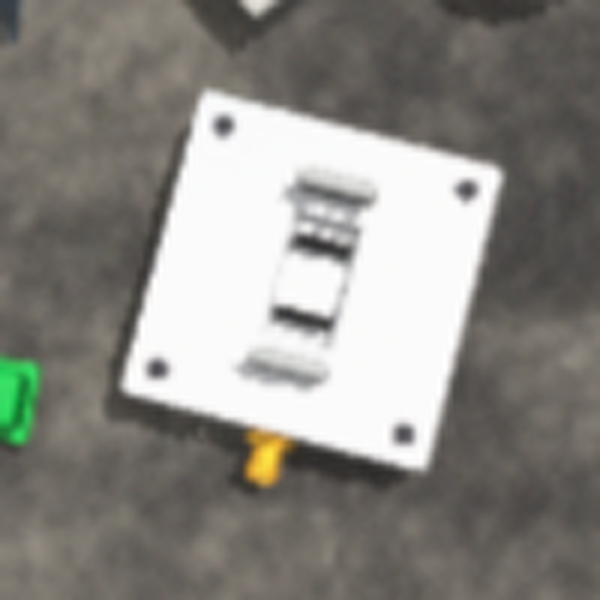

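```bash
python3 -c "
from workcell import job_done; print(job_done())"
```

```text
the job is handed in; nothing more can be done
None
```

The stopper is out of the cell and stands upright between the cheeks of the steel stand. I handed the job in with the robot's last motion at about 40.6 s and the gripper clear of everything. No verdict was reported.

**What I did**
- I rocked the stopper with the fingers on the two y faces of its grip, first about 10° towards the nipple, then the opposite way, in alternating swings until it came free. The last swings reached only about 8–10°.
- The arm could not tilt the tool, so I pushed the top sideways and let the stopper pivot between the pads.
- I set it on the tile and let go. It stood upright there, in view of both the wrist and side cameras.
- I took it again by the two narrow ends and lowered it into the stand, releasing it at about 7 N of contact.

**Last checks**
- **Stopper:** the top face measured at (0.4235, 0.2721) with its long side at −19.6°. The seat measured at (0.4235, 0.2728) and −19.5°. The TCP stopped at the height expected for the foot resting flat on the base.
- **Cell:** it stands flat with its port open, but it slid about 5 mm along its +x during one swing towards +x. I left it there.
- **Other objects:** they look unmoved in the final top picture. The stand hides behind the gripper there, but the side and wrist cameras show it clearly.

**What went wrong on the way**
- Two early grips were too high and missed. The second knocked the seated stopper about 10° sideways and undid part of the first swing. A deeper grip straightened it.
- After I let go on the tile, the stopper stood about 20 mm from where I had aimed, but still well inside the tile. I measured it again before gripping it.

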